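# Fetch the pencil case from behind the things on the rack tier

## Robot

A 7-joint arm with a two-finger parallel gripper is mounted at the origin on the work surface. World frame = base frame: x ahead of the robot, y to its left, z up, the work surface at z = 0. Lengths are in mm, angles in rad, forces in N, time in s.
With the tool pointing down it reaches from about 425 to 1025 mm from the base axis. Payload 9.4 kg.
Tool frame: the origin (TCP) lies at the very end of the fingers, on their centre line; the grasp point (between the pads) lies 19 mm behind it; z points along the fingers, y is the line along which they close (so a half turn about z gives the same grasp; the last joint's range is limited). The gripper opens to 93 mm and grips with 3 to 60 N. Pads are 15 mm wide; open, the fingers measure 128 mm over their backs; the gripper's body (75 mm by 188 mm) begins 65 mm behind the grasp point.
Start: joints at [-1.393, 0.599, -0.003, 1.599, 0.002, 0.943, -0.08], TCP at [182.742, 701.591, 218.618] pointing down, gripper open.
Joint ranges: [-2.57, 2.57], [-0.35, 1.97], [-1.29, 1.29], [0.11, 2.56], [-1.05, 4.19], [0.11, 1.86], [-2.63, 2.63]. Speed limits (rad/s): [2.22, 2.22, 3.01, 3.01, 3.14, 3.14, 3.14].

## Interface

Orientations are given as a unit quaternion [w, x, y, z].
In Python, from rig import bot, optics gives the robot as it stands. The module is installed in compiled form; this text tells all that it offers.
- The arm moves only by the tool jog_arm, never from a script. Its argument "motion" is a list of rows, each an object of numbers: "tx", "ty", "tz": the shift along the world's x, y, z in mm; "wx", "wy", "wz": the turn, a rotation vector about the world's x, y, z in degrees; "gripper": the finger opening in mm, from 0 to 93. In form: [{"tx": .., "ty": .., "tz": .., "wx": .., "wy": .., "wz": .., "gripper": ..}, ...]. A call has 1 to 10 rows; each row shifts and turns the commanded pose from where the row before left it; what a row does not reach is not made up. A row lasts 1/10 s, in which the tool goes at most 50 mm and 8.59 degrees, less where a joint would pass 70% of its speed; a pose out of reach is approached as far as the arm can. A call with a gripper value outside its range is refused whole. The fingers move at their own pace and stop on an object; the grip force is fixed at half the most. Time passes only in rows, so rows that do not move let the fingers close. It gives the time, the measured TCP pose, the force, the opening and the grip force at its end, in the units of the state.
- bot.sense(): the state, without advancing time (a new reading comes with each control period).
- optics.read_camera(name): name is "scene" or "top" or "wrist"; returns (picture, depth): 480x640x3 uint8, red, green, blue; 480x640 float32, mm along the optical axis (not along the pixel's ray), 0 where there is no reading.
- optics.get_calibration(name): a dict with "fx", "fy", "cx", "cy" (pixels), "k1" (the pictures are not rectified: a ray, as slopes to the right and down, at radius r is drawn at 1 + k1 r^2 times it, then the intrinsics apply), "world_to_cam" (4x4, takes a point from world to camera coordinates). Camera axes: x right, y down, z forward; pixel columns grow to the right and rows downward; lengths in mm; the calibration is good to about 2 mm. A picture is of the moment at which its call begins: read the wrist's pose just before it. get_calibration takes no time and is no camera call; for the wrist camera it gives the pose at the moment of the call.
- bot.close_job(): hands the job in; it is judged then, once.
The state is a dict: "clock": time; "q": joint angles; "dq": joint speeds; "joint_efforts": joint torques, N m; "eef_pos": TCP position; "tool_rot": TCP orientation; "wrist_force": force on the tool from outside, world axes, zero at the start; "ft_torque": the same for the moment, N m; "gripper_width": finger opening in mm; "gripper_force": force on a finger pad.
Only numpy, scipy, OpenCV 4.12 (cv2) and the standard library are available. Lean on these libraries where they do the work, as an engineer would, in place of code of your own. Each camera call takes 0.05 s, during which the arm holds its last target. There are 200 camera calls.

## Task

Clear the lamp base, the spinning top and the clock off the white tier and stand all three upright together on the wooden tray, leaving the pencil case in its place behind them until they are. Then fetch the pencil case and lay it the way up it was in the middle of the notebook, lengthwise along it, while the three still wait on the tray. Last, put the three back upright, each in the very spot it had at the start, the clock squared up with the tier; never tip anything over, and do not shift the router or the coasters.

Things in the scene. Friction and masses are not known exactly. Their poses are not given: they have to be found in the camera images.
- tier: White metal stacking tier, fixed: square deck 330 x 330 mm, its surface 60 mm above the origin; studs 10 mm high at the corners. Origin: centre of its footprint at table height; +x to the back, y along the rows. On it, front to back: lamp base, top and clock in any order, about 95 mm apart; 10 to 25 mm behind them the pencil case; 35 mm behind that router and coasters.
- tray: Shallow wooden tray, fixed on the table, outside 320 mm (its x) x 150 mm (its y) x 16 mm high, walls 6 mm thick, inner floor 6 mm above the origin. Origin: centre of its underside. It lies to the left or to the right of the tier, long side pointing roughly away from the robot. Empty at the start.
- notebook: Closed blue notebook, fixed on the table, 212 mm (its x) x 150 mm (its y) x 14 mm thick with a flat top. Origin: centre of its underside. On the other side of the tier from the tray, its long side pointing roughly away from the robot.
- lamp_base: Bare aluminium lamp base (no shade): round foot 72 mm across and 14 mm high, upright round stem 22 mm across from 14 to 86 mm, socket 27 mm across from 86 to 102 mm. About 0.4 kg. Origin: centre of its underside; z up.
- spinning_top: Wooden spinning top fixed in its round dark wood stand, moved as one piece: stand 60 mm across, 16 mm high; body of the top 60 mm across, up to 50 mm high; upright round stem 12 mm across from 50 to 87 mm. About 0.15 kg. Origin: centre of the stand's underside; z up.
- clock: Small black block-shaped clock with a round white dial on its -x face: 60 mm (x) x 50 mm (y) x 78 mm high. About 0.22 kg. Origin: centre of its underside; z up.
- pencil_case: Closed grey plastic pencil case, a long box with a black snap latch on one end: 55 mm (x) x 190 mm (y, its length) x 36 mm high. About 0.16 kg, lid stays shut. Origin: centre of its underside; z up.
- router: Flat white wireless router, loose, 100 mm (x) x 165 mm (y) x 30 mm high with two folded black aerials at its back, at the back of the tier. Origin: centre of its underside. To be left alone.
- coaster_low: Lower one of two stacked round white ceramic coasters, loose, 94 mm across, 8 mm thick, at the back of the tier beside the router. Origin: centre of its underside. To be left alone.
- coaster_up: Upper one of the two stacked coasters, the same size, lying on the other. Origin: centre of its underside. To be left alone.

How it is judged (in metres and radians):
On the way, in this order (a step that is already met when the one before it is completed fails the run):
1. lamp base, spinning top and clock all stand upright and released on the tray, the pencil case still in its place (within 20 mm) (x of lamp_base in the frame of tray between -0.155 and 0.155 m and y of lamp_base in the frame of tray between -0.07 and 0.07 m and z of lamp_base in the frame of tray between 0 and 0.014 m and linear speed of each of lamp_base, spinning_top, clock below 0.03 m/s and angular speed of each of lamp_base, spinning_top, clock below 0.3 rad/s and angle between each of lamp_base, spinning_top, clock's own z axis and vertical below 0.15 rad and contact force between each of lamp_base, spinning_top, clock and the fingers below 0.2 N and x of spinning_top in the frame of tray between -0.155 and 0.155 m and y of spinning_top in the frame of tray between -0.07 and 0.07 m and z of spinning_top in the frame of tray between 0 and 0.014 m and x of clock in the frame of tray between -0.155 and 0.155 m and y of clock in the frame of tray between -0.07 and 0.07 m and z of clock in the frame of tray between 0 and 0.014 m and distance of pencil_case from where it was at the start of the episode below 0.02 m), for 0.2 s.
2. the pencil case lies released on the middle of the notebook (within 15 mm), lengthwise (within 0.2 rad), with the three things still on the tray (horizontal distance between pencil_case and notebook below 0.015 m and angle between the y axis of pencil_case and the x axis of notebook, either way round below 0.2 rad and z of pencil_case in the frame of notebook between 0.009 and 0.02 m and linear speed of each of pencil_case, lamp_base, spinning_top, clock below 0.03 m/s and angular speed of each of pencil_case, lamp_base, spinning_top, clock below 0.3 rad/s and angle between each of pencil_case, lamp_base, spinning_top, clock's own z axis and vertical below 0.15 rad and contact force between each of pencil_case, lamp_base, spinning_top, clock and the fingers below 0.2 N and x of lamp_base in the frame of tray between -0.155 and 0.155 m and y of lamp_base in the frame of tray between -0.07 and 0.07 m and z of lamp_base in the frame of tray between 0 and 0.014 m and x of spinning_top in the frame of tray between -0.155 and 0.155 m and y of spinning_top in the frame of tray between -0.07 and 0.07 m and z of spinning_top in the frame of tray between 0 and 0.014 m and x of clock in the frame of tray between -0.155 and 0.155 m and y of clock in the frame of tray between -0.07 and 0.07 m and z of clock in the frame of tray between 0 and 0.014 m), for 0.2 s.
At the end, for the whole second after the job is handed in: Pencil case flat on the notebook, centres within 15 mm, lengths within 0.2 rad; lamp base, spinning top and clock upright (0.15 rad) within 15 mm of their own starting spots on the tier, the clock within 0.25 rad of square with the tier; all released and at rest (horizontal distance between pencil_case and notebook below 0.015 m and angle between the y axis of pencil_case and the x axis of notebook, either way round below 0.2 rad and z of pencil_case in the frame of notebook between 0.009 and 0.02 m and linear speed of each of pencil_case, lamp_base, spinning_top, clock below 0.03 m/s and angular speed of each of pencil_case, lamp_base, spinning_top, clock below 0.3 rad/s and angle between each of pencil_case, lamp_base, spinning_top, clock's own z axis and vertical below 0.15 rad and contact force between each of pencil_case, lamp_base, spinning_top, clock and the fingers below 0.2 N and distance of each of lamp_base, spinning_top, clock from where it was at the start of the episode below 0.015 m and angle between the x axis of clock and the x axis of tier, either way round below 0.25 rad); the robot touches nothing.
It fails at once if lamp base, spinning top, clock or pencil case tipped over (more than 0.6 rad) (angle between any of lamp_base, spinning_top, clock, pencil_case's own z axis and vertical above 0.6 rad).
It fails at once if router or a coaster shifted by more than 15 mm (distance of any of router, coaster_low, coaster_up from where it was at the start of the episode above 0.015 m).
It also fails if it takes over 149 s, if anything falls off the work surface, if the arm or the gripper's body presses on something with over 40 N, if the wrist force passes 120 N, or if a joint passes its speed limit or range.

## Working session

There is one attempt and no reset: what is moved stays moved. The work goes in short steps, Python scripts to look and compute and a tool call to move; the robot and the scene stay as the last step left them, time stands still between calls to the robot, and variables do not carry over. Pictures are saved under pics/ and viewed, at most 14 in all, crops included, and the job is handed in when it is done.

Besides the shell and the picture viewer there is one more tool, called after "Emit:" as name(argument=value, ...), one argument or row to a line, values as JSON. jog_arm: Moves the arm, as the interface text tells. Its arguments: {"type":"object","properties":{"motion":{"type":"array"}},"required":["motion"]}

```bash
mkdir -p pics; cat > h.py <<'E'
import numpy as np, cv2
from rig import bot, optics
def snap(n, f=None):
    c=optics.get_calibration(n); p,d=optics.read_camera(n)
    if f: cv2.imwrite('pics/'+f,p[:,:,::-1])
    return p,d,c
def cloud(d,c):
    K=np.array([[c['fx'],0,c['cx']],[0,c['fy'],c['cy']],[0,0,1]]);k=np.array([c['k1'],0,0,0,0.])
    v,u=np.mgrid[:480,:640]
    r=cv2.undistortPoints(np.stack([u,v],-1).reshape(-1,1,2).astype(float),K,k).reshape(480,640,2)
    P=np.concatenate([r,np.ones((480,640,1))],-1)*d[...,None]
    T=np.linalg.inv(np.array(c['world_to_cam']))
    W=P@T[:3,:3].T+T[:3,3]; W[d<=0]=np.nan
    return W
E
python3 - <<'E'
from h import *
print(bot.sense())
for n in('scene','top'):
    p,d,c=snap(n,n+'0.png'); np.savez(n+'0.npz',p=p,W=cloud(d,c))
    print(n,np.linalg.inv(np.array(c['world_to_cam']))[:3,3], c['fx'],c['k1'])
E
```

```text
{'clock': 0.0, 'q': array([-1.39270374,  0.60009523, -0.00252627,  1.60008588,  0.00183187,
        0.94286281, -0.07980594]), 'dq': array([ 0.00243762, -0.00039913, -0.00012454, -0.00048313, -0.00019145,
        0.00224526, -0.00141277]), 'joint_efforts': array([-2.83166555e-04, -7.65061140e+01,  1.49765711e+00, -2.52331263e+01,
       -5.23526687e-02,  1.72142533e-02,  1.75207820e-04]), 'eef_pos': array([182.65270162, 701.14979506, 217.7975122 ]), 'tool_rot': array([-7.36204194e-06,  1.27023553e-01,  9.91899436e-01, -7.24990147e-04]), 'wrist_force': array([-0.42963036,  0.41060738,  0.19366631]), 'ft_torque': array([0.04203652, 0.04453093, 0.03740313]), 'gripper_force': 0.0, 'gripper_width': 93.05407596013924}
scene [886.00515082 560.51872278 719.90530402] 443.8139411016257 -0.079819087020321
top [435.60386195  -3.70446975 980.96553222] 473.17344715738795 -0.0018642150937722838
```

View pics/scene0.png

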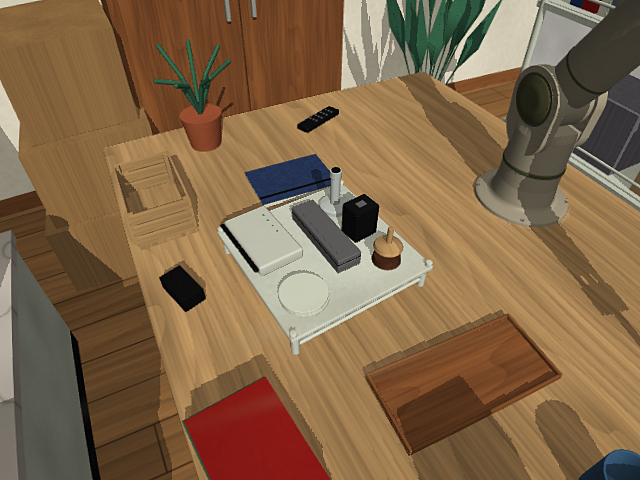

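View pics/top0.png

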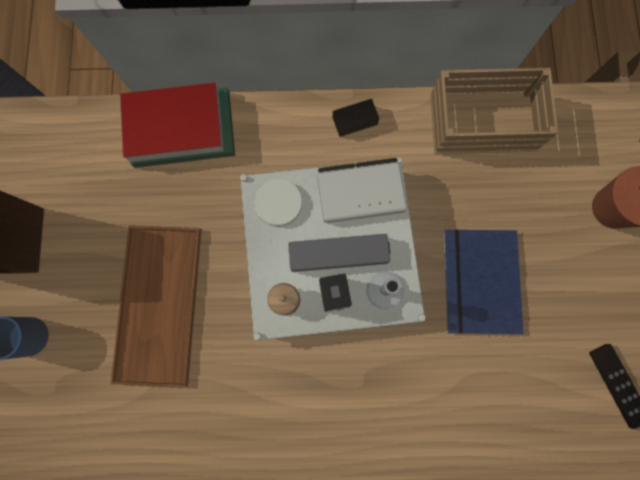

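Scene view: the top is at (387,250), clock (360,220), lamp (335,195), case behind them, tray at bottom right. Top view: top at (283,298), clock (335,292), lamp (388,290), case (340,252), tray (157,305), notebook (484,282). Next I'll measure from the point cloud.

```bash
cat > m.py <<'E'
from h import *
z=np.load('top0.npz');W=z['W'];p=z['p']
def rect(name,m,n=1):
    m=m.astype(np.uint8); k,l,s,_=cv2.connectedComponentsWithStats(m)
    i=1+np.argmax(s[1:,4]); P=W[l==i]; r=cv2.minAreaRect(P[:,:2].astype(np.float32))
    print(name,s[i],'c',np.round(r[0],1),'size',np.round(r[1],1),'ang',round(r[2],2),'zmed',round(float(np.median(P[:,2])),1))
    return P
v,u=np.mgrid[:480,:640]
def box(a,b,c,d): return (u>a)&(u<b)&(v>c)&(v<d)
Z=W[...,2]
hsv=cv2.cvtColor(p,cv2.COLOR_RGB2HSV)
rect('case',box(280,400,225,278)&(Z>88)&(Z<104))
rect('clock',box(310,360,265,318)&(Z>130)&(Z<146))
rect('lampfoot',box(362,415,265,315)&(Z>66)&(Z<80))
rect('lamptop',box(362,415,265,315)&(Z>155))
rect('topstem',box(255,310,270,320)&(Z>140))
rect('topbody',box(255,310,270,325)&(Z>80)&(Z<115))
rect('tierdeck',box(230,430,155,345)&(Z>52)&(Z<160))
rect('notebook',box(430,540,220,345)&(Z>8)&(hsv[...,0]>100)&(hsv[...,0]<130)&(hsv[...,1]>100))
rect('trayall',box(100,215,215,395)&(Z>9)&(Z<25))
rect('router',box(310,410,165,225)&(Z>80)&(Z<98))
rect('coast',box(250,305,175,230)&(Z>70)&(Z<85))
print('table z',np.nanmedian(Z[410:430,200:400]),'deck',np.nanmedian(Z[235:265,255:280]))
E
python3 m.py
```

```text
case [ 288  234  102   37 2911] c [567.2 -34. ] size [ 55.4 191.9] ang 3.76 zmed 96.4
clock [319 274  33  37 944] c [489.3 -22.8] size [60.  49.9] ang 9.05 zmed 137.9
lampfoot [366 272  38  37 856] c [ 494.8 -120.2] size [71.2 68.8] ang 88.48 zmed 73.5
lamptop [384 279  16  16 193] c [ 495.  -120.1] size [25.5 25.9] ang 53.12 zmed 162.7
topstem [277 294   7   7  35] c [481.1  73. ] size [11.   9.9] ang 44.97 zmed 147.2
topbody [267 283  32  32 762] c [481.6  73.3] size [57.6 57.1] ang 89.25 zmed 105.7
tierdeck [  240   158   185   183 27339] c [584.2 -17. ] size [330.3 330.8] ang 5.07 zmed 62.4
notebook [ 462  257   51   50 1186] c [ 511.  -333.4] size [ 98.5 101.4] ang 2.34 zmed 14.1
trayall [ 110  226   90  162 1671] c [481.4 338.1] size [152.1 320.9] ang 86.34 zmed 15.3
router [ 317  166   90   56 4272] c [691.7 -81.3] size [110.9 165.1] ang 6.43 zmed 89.9
coast [ 254  179   48   47 1725] c [672.9  83.5] size [92.8 92.4] ang 32.65 zmed 76.2
table z -0.06611949105649728 deck 60.2085216202604
```

```bash
cat >> m.py <<'E'
rect('notebook2',box(425,545,215,345)&(Z>7)&(Z<25))
print(np.round(bot.sense()['eef_pos'],1))
E
python3 m.py | tail -2
```

```text
notebook2 [ 444  230   80  105 7720] c [ 512.6 -327.6] size [152.2 212.4] ang 88.06 zmed 14.1
[182.7 701.2 217.9]
```

Emit:
jog_arm(
  motion=[
    {"tx": 20,"ty": -42,"wz": 2.16},
    {"tx": 20,"ty": -42,"wz": 2.16},
    {"tx": 20,"ty": -42,"wz": 2.16},
    {"tx": 20,"ty": -42,"wz": 2.16},
    {"tx": 20,"ty": -42,"wz": 2.16},
    {"tx": 20,"ty": -42,"wz": 2.16},
    {"tx": 20,"ty": -42,"wz": 2.16},
    {"tx": 20,"ty": -42,"wz": 2.16},
    {"tx": 20,"ty": -42,"wz": 2.16},
    {"tx": 20,"ty": -42,"wz": 2.16},
  ],
)

```text
schema error: expected keys tx, ty, tz, wx, wy, wz, gripper
```

Emit:
jog_arm(
  motion=[
    {"tx": 20,"ty": -42,"tz": 0,"wx": 0,"wy": 0,"wz": 2.16,"gripper": 93},
    {"tx": 20,"ty": -42,"tz": 0,"wx": 0,"wy": 0,"wz": 2.16,"gripper": 93},
    {"tx": 20,"ty": -42,"tz": 0,"wx": 0,"wy": 0,"wz": 2.16,"gripper": 60},
    {"tx": 20,"ty": -42,"tz": 0,"wx": 0,"wy": 0,"wz": 2.16,"gripper": 60},
    {"tx": 20,"ty": -42,"tz": 0,"wx": 0,"wy": 0,"wz": 2.16,"gripper": 60},
    {"tx": 20,"ty": -42,"tz": 0,"wx": 0,"wy": 0,"wz": 2.16,"gripper": 60},
    {"tx": 20,"ty": -42,"tz": 0,"wx": 0,"wy": 0,"wz": 2.16,"gripper": 60},
    {"tx": 20,"ty": -42,"tz": 0,"wx": 0,"wy": 0,"wz": 2.16,"gripper": 60},
    {"tx": 20,"ty": -42,"tz": 0,"wx": 0,"wy": 0,"wz": 2.16,"gripper": 60},
    {"tx": 20,"ty": -42,"tz": 0,"wx": 0,"wy": 0,"wz": 2.16,"gripper": 60},
  ],
)

```text
clock: 1.1
eef_pos: [383.1, 279.8, 218.6]
tool_rot: [-0.0, -0.062, 0.998, -0.0]
wrist_force: [0.6, 0.4, -0.1]
gripper_width: 59.7
gripper_force: 0.0
```

Emit:
jog_arm(
  motion=[
    {"tx": 19.6,"ty": -41.3,"tz": 0,"wx": 0,"wy": 0,"wz": 0,"gripper": 60},
    {"tx": 19.6,"ty": -41.3,"tz": 0,"wx": 0,"wy": 0,"wz": 0,"gripper": 60},
    {"tx": 19.6,"ty": -41.3,"tz": 0,"wx": 0,"wy": 0,"wz": 0,"gripper": 60},
    {"tx": 19.6,"ty": -41.3,"tz": 0,"wx": 0,"wy": 0,"wz": 0,"gripper": 60},
    {"tx": 19.8,"ty": -41.5,"tz": 0,"wx": 0,"wy": 0,"wz": 0,"gripper": 60},
    {"tx": 0,"ty": 0,"tz": -8,"wx": 0,"wy": 0,"wz": 0,"gripper": 60},
    {"tx": 0,"ty": 0,"tz": -12,"wx": 0,"wy": 0,"wz": 0,"gripper": 60},
    {"tx": 0,"ty": 0,"tz": -12,"wx": 0,"wy": 0,"wz": 0,"gripper": 60},
    {"tx": 0,"ty": 0,"tz": -12,"wx": 0,"wy": 0,"wz": 0,"gripper": 60},
    {"tx": 0,"ty": 0,"tz": 0,"wx": 0,"wy": 0,"wz": 0,"gripper": 60},
  ],
)

```text
clock: 2.1
eef_pos: [479.8, 75.2, 173.2]
tool_rot: [-0.001, -0.061, 0.998, -0.0]
wrist_force: [-0.5, -0.6, -0.8]
gripper_width: 60.0
gripper_force: 0.0
```

```bash
python3 -c "
from h import *
p,d,c=snap('wrist','w1.png');W=cloud(d,c);Z=W[...,2]
T=np.linalg.inv(np.array(c['world_to_cam']));print(T[:3,3].round(),T[:3,2].round(2))
m=(Z>135)&(Z<150)&(abs(W[...,0]-481)<25)&(abs(W[...,1]-73)<22)
print(m.sum(),np.median(W[m],0),W[m].min(0),W[m].max(0))
m=(Z>80)&(Z<115)&(abs(W[...,0]-481)<45)&(abs(W[...,1]-73)<45)
print(m.sum(),W[m].min(0),W[m].max(0));print(bot.sense()['eef_pos'])"
```

```text
[409.  66. 340.] [ 0.25  0.03 -0.97]
487 [477.12136123  72.0608362  146.88613856] [472.64510896  66.29513363 135.20261912] [484.31531061  78.04926011 149.28975848]
5375 [449.25801279  43.09083375  96.18596717] [508.12393349 101.98252699 114.99936086]
[480.21651942  75.27310938 173.98566188]
```

View pics/w1.png

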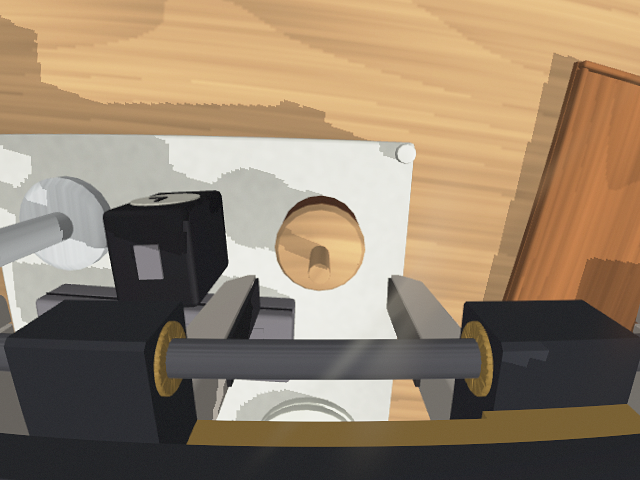

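The wrist view shows the stem at (318,262), between the fingers, about 2 mm to one side.

Emit:
jog_arm(
  motion=[
    {"tx": 0,"ty": -2,"tz": -15,"wx": 0,"wy": 0,"wz": 0,"gripper": 60},
    {"tx": 0,"ty": 0,"tz": -15,"wx": 0,"wy": 0,"wz": 0,"gripper": 60},
    {"tx": 0,"ty": 0,"tz": -15,"wx": 0,"wy": 0,"wz": 0,"gripper": 60},
    {"tx": 0,"ty": 0,"tz": -14,"wx": 0,"wy": 0,"wz": 0,"gripper": 60},
    {"tx": 0,"ty": 0,"tz": 0,"wx": 0,"wy": 0,"wz": 0,"gripper": 60},
    {"tx": 0,"ty": 0,"tz": 0,"wx": 0,"wy": 0,"wz": 0,"gripper": 5},
    {"tx": 0,"ty": 0,"tz": 0,"wx": 0,"wy": 0,"wz": 0,"gripper": 5},
    {"tx": 0,"ty": 0,"tz": 0,"wx": 0,"wy": 0,"wz": 0,"gripper": 5},
    {"tx": 0,"ty": 0,"tz": 0,"wx": 0,"wy": 0,"wz": 0,"gripper": 5},
    {"tx": 0,"ty": 0,"tz": 0,"wx": 0,"wy": 0,"wz": 0,"gripper": 5},
  ],
)

```text
clock: 3.15
eef_pos: [481.1, 72.9, 116.0]
tool_rot: [0.0, -0.061, 0.998, 0.0]
wrist_force: [-0.1, 0.1, -0.2]
gripper_width: 24.5
gripper_force: 0.0
```

Emit:
jog_arm(
  motion=[
    {"tx": 0,"ty": 0,"tz": 0,"wx": 0,"wy": 0,"wz": 0,"gripper": 5},
    {"tx": 0,"ty": 0,"tz": 0,"wx": 0,"wy": 0,"wz": 0,"gripper": 5},
    {"tx": 0,"ty": 0,"tz": 0,"wx": 0,"wy": 0,"wz": 0,"gripper": 5},
    {"tx": 0,"ty": 0,"tz": 0,"wx": 0,"wy": 0,"wz": 0,"gripper": 5},
    {"tx": 0,"ty": 0,"tz": 0,"wx": 0,"wy": 0,"wz": 0,"gripper": 5},
  ],
)

```text
clock: 3.65
eef_pos: [481.0, 72.9, 115.7]
tool_rot: [0.0, -0.061, 0.998, 0.0]
wrist_force: [-0.8, -0.1, 1.5]
gripper_width: 11.1
gripper_force: 30.0
```

Emit:
jog_arm(
  motion=[
    {"tx": 0,"ty": 0,"tz": 10,"wx": 0,"wy": 0,"wz": 0,"gripper": 5},
    {"tx": 0,"ty": 0,"tz": 20,"wx": 0,"wy": 0,"wz": 0,"gripper": 5},
    {"tx": 5,"ty": 13,"tz": 15,"wx": 0,"wy": 0,"wz": 0,"gripper": 5},
    {"tx": 10,"ty": 27,"tz": 5,"wx": 0,"wy": 0,"wz": 0,"gripper": 5},
    {"tx": 14,"ty": 39,"tz": 0,"wx": 0,"wy": 0,"wz": 0,"gripper": 5},
    {"tx": 14,"ty": 39,"tz": 0,"wx": 0,"wy": 0,"wz": 0,"gripper": 5},
    {"tx": 14,"ty": 39,"tz": 0,"wx": 0,"wy": 0,"wz": 0,"gripper": 5},
    {"tx": 14,"ty": 39,"tz": 0,"wx": 0,"wy": 0,"wz": 0,"gripper": 5},
    {"tx": 13,"ty": 35,"tz": 0,"wx": 0,"wy": 0,"wz": 0,"gripper": 5},
    {"tx": 8,"ty": 20,"tz": -5,"wx": 0,"wy": 0,"wz": 0,"gripper": 5},
  ],
)

```text
clock: 4.65
eef_pos: [573.4, 327.8, 161.6]
tool_rot: [0.001, -0.062, 0.998, 0.001]
wrist_force: [0.5, -1.0, -1.9]
gripper_width: 11.3
gripper_force: 30.0
```

Emit:
jog_arm(
  motion=[
    {"tx": 3,"ty": 8,"tz": -15,"wx": 0,"wy": 0,"wz": 0,"gripper": 5},
    {"tx": 0,"ty": 0,"tz": -20,"wx": 0,"wy": 0,"wz": 0,"gripper": 5},
    {"tx": 0,"ty": 0,"tz": -20,"wx": 0,"wy": 0,"wz": 0,"gripper": 5},
    {"tx": 0,"ty": 0,"tz": -15,"wx": 0,"wy": 0,"wz": 0,"gripper": 5},
    {"tx": 0,"ty": 0,"tz": -10,"wx": 0,"wy": 0,"wz": 0,"gripper": 5},
    {"tx": 0,"ty": 0,"tz": 0,"wx": 0,"wy": 0,"wz": 0,"gripper": 5},
    {"tx": 0,"ty": 0,"tz": 0,"wx": 0,"wy": 0,"wz": 0,"gripper": 5},
  ],
)

```text
clock: 5.35
eef_pos: [576.1, 331.7, 80.9]
tool_rot: [0.0, -0.061, 0.998, 0.0]
wrist_force: [0.6, 0.2, -1.2]
gripper_width: 11.5
gripper_force: 30.0
```

Emit:
jog_arm(
  motion=[
    {"tx": 0,"ty": 0,"tz": -8,"wx": 0,"wy": 0,"wz": 0,"gripper": 5},
    {"tx": 0,"ty": 0,"tz": -6,"wx": 0,"wy": 0,"wz": 0,"gripper": 5},
    {"tx": 0,"ty": 0,"tz": -3,"wx": 0,"wy": 0,"wz": 0,"gripper": 5},
    {"tx": 0,"ty": 0,"tz": -1,"wx": 0,"wy": 0,"wz": 0,"gripper": 5},
    {"tx": 0,"ty": 0,"tz": 0,"wx": 0,"wy": 0,"wz": 0,"gripper": 5},
    {"tx": 0,"ty": 0,"tz": 0,"wx": 0,"wy": 0,"wz": 0,"gripper": 5},
  ],
)

```text
clock: 5.95
eef_pos: [576.0, 332.0, 62.8]
tool_rot: [0.0, -0.061, 0.998, 0.0]
wrist_force: [-0.4, -0.3, -1.5]
gripper_width: 11.6
gripper_force: 30.0
```

Emit:
jog_arm(
  motion=[
    {"tx": 0,"ty": 0,"tz": -1,"wx": 0,"wy": 0,"wz": 0,"gripper": 5},
    {"tx": 0,"ty": 0,"tz": 0,"wx": 0,"wy": 0,"wz": 0,"gripper": 5},
    {"tx": 0,"ty": 0,"tz": 0,"wx": 0,"wy": 0,"wz": 0,"gripper": 60},
    {"tx": 0,"ty": 0,"tz": 0,"wx": 0,"wy": 0,"wz": 0,"gripper": 60},
    {"tx": 0,"ty": 0,"tz": 0,"wx": 0,"wy": 0,"wz": 0,"gripper": 60},
    {"tx": 0,"ty": 0,"tz": 0,"wx": 0,"wy": 0,"wz": 0,"gripper": 60},
    {"tx": 0,"ty": 0,"tz": 10,"wx": 0,"wy": 0,"wz": 0,"gripper": 60},
    {"tx": 0,"ty": 0,"tz": 20,"wx": 0,"wy": 0,"wz": 0,"gripper": 80},
    {"tx": 0,"ty": 0,"tz": 30,"wx": 0,"wy": 0,"wz": 0,"gripper": 80},
    {"tx": 0,"ty": 0,"tz": 40,"wx": 0,"wy": 0,"wz": 0,"gripper": 80},
  ],
)

```text
clock: 6.95
eef_pos: [575.1, 331.4, 162.0]
tool_rot: [-0.001, -0.061, 0.998, -0.001]
wrist_force: [-0.2, 0.7, 0.3]
gripper_width: 70.5
gripper_force: 0.0
```

Emit:
jog_arm(
  motion=[
    {"tx": -5,"ty": -20,"tz": 5,"wx": 0,"wy": 0,"wz": 0,"gripper": 80},
    {"tx": -10,"ty": -42,"tz": 5,"wx": 0,"wy": 0,"wz": 0,"gripper": 80},
    {"tx": -10,"ty": -42,"tz": 0,"wx": 0,"wy": 0,"wz": 0,"gripper": 80},
    {"tx": -11,"ty": -44,"tz": 0,"wx": 0,"wy": 0,"wz": 0,"gripper": 80},
    {"tx": -11,"ty": -44,"tz": 0,"wx": 0,"wy": 0,"wz": 0,"gripper": 80},
    {"tx": -11,"ty": -44,"tz": 0,"wx": 0,"wy": 0,"wz": 0,"gripper": 80},
    {"tx": -11,"ty": -44,"tz": 0,"wx": 0,"wy": 0,"wz": 0,"gripper": 80},
    {"tx": -11,"ty": -44,"tz": 0,"wx": 0,"wy": 0,"wz": 0,"gripper": 80},
    {"tx": -7,"ty": -31,"tz": 0,"wx": 0,"wy": 0,"wz": 0,"gripper": 80},
    {"tx": 0,"ty": 0,"tz": 0,"wx": 0,"wy": 0,"wz": 0,"gripper": 80},
  ],
)

```text
clock: 7.95
eef_pos: [487.0, -28.1, 172.0]
tool_rot: [-0.0, -0.058, 0.998, -0.001]
wrist_force: [-0.2, 0.3, -0.3]
gripper_width: 80.3
gripper_force: 0.0
```

```bash
python3 -c "
from h import *
print(bot.sense()['eef_pos'])
p,d,c=snap('top');W=cloud(d,c);Z=W[...,2]
m=(abs(W[...,0]-576)<45)&(abs(W[...,1]-332)<45)&(Z>60);print('top on tray',W[m].min(0),W[m].max(0))
p,d,c=snap('wrist','w2.png');W=cloud(d,c);Z=W[...,2]
m=(Z>130)&(Z<144)&(abs(W[...,0]-489)<45)&(abs(W[...,1]+23)<38)
print(m.sum(),W[m].min(0),W[m].max(0),cv2.minAreaRect(W[m][:,:2].astype(np.float32)))"
```

```text
[487.00116719 -28.13960638 171.97537677]
top on tray [570.27488413 325.88687809  60.65370257] [582.24054394 337.4899822   97.18676288]
8789 [454.17807634 -51.51210345 130.01129123] [518.61896936   4.57705031 142.03825525] ((486.32275390625, -23.572946548461914), (59.3877067565918, 49.42798614501953), 8.969766616821289)
```

View pics/w2.png

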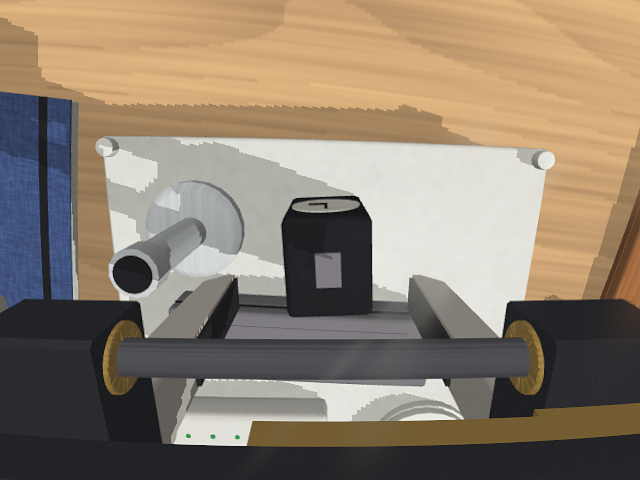

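The clock sits at (327,255) between the fingers, 5 mm off along y. Next I'll correct that, descend and close.

Emit:
jog_arm(
  motion=[
    {"tx": 2,"ty": 5,"tz": -8,"wx": 0,"wy": 0,"wz": 1,"gripper": 80},
    {"tx": 0,"ty": 0,"tz": -15,"wx": 0,"wy": 0,"wz": 0,"gripper": 80},
    {"tx": 0,"ty": 0,"tz": -20,"wx": 0,"wy": 0,"wz": 0,"gripper": 80},
    {"tx": 0,"ty": 0,"tz": -15,"wx": 0,"wy": 0,"wz": 0,"gripper": 80},
    {"tx": 0,"ty": 0,"tz": -10,"wx": 0,"wy": 0,"wz": 0,"gripper": 80},
    {"tx": 0,"ty": 0,"tz": 0,"wx": 0,"wy": 0,"wz": 0,"gripper": 80},
    {"tx": 0,"ty": 0,"tz": 0,"wx": 0,"wy": 0,"wz": 0,"gripper": 30},
    {"tx": 0,"ty": 0,"tz": 0,"wx": 0,"wy": 0,"wz": 0,"gripper": 30},
    {"tx": 0,"ty": 0,"tz": 0,"wx": 0,"wy": 0,"wz": 0,"gripper": 30},
    {"tx": 0,"ty": 0,"tz": 0,"wx": 0,"wy": 0,"wz": 0,"gripper": 30},
  ],
)

```text
clock: 9.05
eef_pos: [491.3, -18.4, 104.2]
tool_rot: [0.001, -0.07, 0.998, -0.0]
wrist_force: [0.1, -1.2, -0.0]
gripper_width: 52.4
gripper_force: 0.9
```

Emit:
jog_arm(
  motion=[
    {"tx": 0,"ty": 0,"tz": 0,"wx": 0,"wy": 0,"wz": 0,"gripper": 30},
    {"tx": 0,"ty": 0,"tz": 0,"wx": 0,"wy": 0,"wz": 0,"gripper": 30},
  ],
)

```text
clock: 9.25
eef_pos: [491.2, -18.4, 104.1]
tool_rot: [0.0, -0.07, 0.998, -0.0]
wrist_force: [-0.4, -1.2, 6.2]
gripper_width: 49.7
gripper_force: 30.0
```

Emit:
jog_arm(
  motion=[
    {"tx": 0,"ty": 0,"tz": 12,"wx": 0,"wy": 0,"wz": 0,"gripper": 30},
    {"tx": 0,"ty": 0,"tz": 20,"wx": 0,"wy": 0,"wz": 0,"gripper": 30},
    {"tx": 0,"ty": 12,"tz": 15,"wx": 0,"wy": 0,"wz": 0,"gripper": 30},
    {"tx": -1,"ty": 28,"tz": 3,"wx": 0,"wy": 0,"wz": 0,"gripper": 30},
    {"tx": -1,"ty": 40,"tz": 0,"wx": 0,"wy": 0,"wz": 0,"gripper": 30},
    {"tx": -1,"ty": 45,"tz": 0,"wx": 0,"wy": 0,"wz": 0,"gripper": 30},
    {"tx": -1,"ty": 45,"tz": 0,"wx": 0,"wy": 0,"wz": 0,"gripper": 30},
    {"tx": -1,"ty": 45,"tz": 0,"wx": 0,"wy": 0,"wz": 0,"gripper": 30},
    {"tx": -1,"ty": 45,"tz": 0,"wx": 0,"wy": 0,"wz": 0,"gripper": 30},
    {"tx": -1,"ty": 42,"tz": 0,"wx": 0,"wy": 0,"wz": 0,"gripper": 30},
  ],
)

```text
clock: 10.25
eef_pos: [483.2, 286.1, 153.4]
tool_rot: [-0.0, -0.07, 0.998, 0.0]
wrist_force: [0.4, -0.1, -3.2]
gripper_width: 49.6
gripper_force: 30.0
```

Emit:
jog_arm(
  motion=[
    {"tx": -1,"ty": 32,"tz": 0,"wx": 0,"wy": 0,"wz": 0,"gripper": 30},
    {"tx": 0,"ty": 16,"tz": -6,"wx": 0,"wy": 0,"wz": 0,"gripper": 30},
    {"tx": 0,"ty": 6,"tz": -15,"wx": 0,"wy": 0,"wz": 0,"gripper": 30},
    {"tx": 0,"ty": 0,"tz": -20,"wx": 0,"wy": 0,"wz": 0,"gripper": 30},
    {"tx": 0,"ty": 0,"tz": -20,"wx": 0,"wy": 0,"wz": 0,"gripper": 30},
    {"tx": 0,"ty": 0,"tz": -20,"wx": 0,"wy": 0,"wz": 0,"gripper": 30},
    {"tx": 0,"ty": 0,"tz": -10,"wx": 0,"wy": 0,"wz": 0,"gripper": 30},
    {"tx": 0,"ty": 0,"tz": -5,"wx": 0,"wy": 0,"wz": 0,"gripper": 30},
    {"tx": 0,"ty": 0,"tz": 0,"wx": 0,"wy": 0,"wz": 0,"gripper": 30},
    {"tx": 0,"ty": 0,"tz": 0,"wx": 0,"wy": 0,"wz": 0,"gripper": 30},
  ],
)

```text
clock: 11.25
eef_pos: [483.3, 337.7, 58.1]
tool_rot: [0.0, -0.07, 0.998, 0.0]
wrist_force: [-1.0, 0.2, -1.9]
gripper_width: 50.0
gripper_force: 30.0
```

Emit:
jog_arm(
  motion=[
    {"tx": 0,"ty": 0,"tz": -5,"wx": 0,"wy": 0,"wz": 0,"gripper": 30},
    {"tx": 0,"ty": 0,"tz": -2,"wx": 0,"wy": 0,"wz": 0,"gripper": 30},
    {"tx": 0,"ty": 0,"tz": -1.5,"wx": 0,"wy": 0,"wz": 0,"gripper": 30},
    {"tx": 0,"ty": 0,"tz": 0,"wx": 0,"wy": 0,"wz": 0,"gripper": 30},
    {"tx": 0,"ty": 0,"tz": 0,"wx": 0,"wy": 0,"wz": 0,"gripper": 80},
    {"tx": 0,"ty": 0,"tz": 0,"wx": 0,"wy": 0,"wz": 0,"gripper": 80},
    {"tx": 0,"ty": 0,"tz": 0,"wx": 0,"wy": 0,"wz": 0,"gripper": 80},
    {"tx": 0,"ty": 0,"tz": 0,"wx": 0,"wy": 0,"wz": 0,"gripper": 80},
    {"tx": 0,"ty": 0,"tz": 15,"wx": 0,"wy": 0,"wz": 0,"gripper": 80},
    {"tx": 0,"ty": 0,"tz": 25,"wx": 0,"wy": 0,"wz": 0,"gripper": 80},
  ],
)

```text
clock: 12.25
eef_pos: [482.1, 337.4, 88.1]
tool_rot: [-0.001, -0.07, 0.998, -0.001]
wrist_force: [0.0, 1.0, -0.1]
gripper_width: 80.1
gripper_force: 0.0
```

Emit:
jog_arm(
  motion=[
    {"tx": 0,"ty": -5,"tz": 40,"wx": 0,"wy": 0,"wz": 0,"gripper": 70},
    {"tx": 0,"ty": -23,"tz": 35,"wx": 0,"wy": 0,"wz": 0,"gripper": 70},
    {"tx": 1,"ty": -40,"tz": 15,"wx": 0,"wy": 0,"wz": 0,"gripper": 70},
    {"tx": 1,"ty": -45,"tz": 5,"wx": 0,"wy": 0,"wz": 0,"gripper": 70},
    {"tx": 1,"ty": -45,"tz": 0,"wx": 0,"wy": 0,"wz": 0,"gripper": 70},
    {"tx": 1,"ty": -45,"tz": 0,"wx": 0,"wy": 0,"wz": 0,"gripper": 70},
    {"tx": 2,"ty": -45,"tz": 0,"wx": 0,"wy": 0,"wz": 0,"gripper": 70},
    {"tx": 2,"ty": -45,"tz": 0,"wx": 0,"wy": 0,"wz": 0,"gripper": 70},
    {"tx": 2,"ty": -45,"tz": 0,"wx": 0,"wy": 0,"wz": 0,"gripper": 70},
    {"tx": 2,"ty": -45,"tz": 0,"wx": 0,"wy": 0,"wz": 0,"gripper": 70},
  ],
)

```text
clock: 13.25
eef_pos: [494.8, -46.9, 184.2]
tool_rot: [0.0, -0.07, 0.998, 0.0]
wrist_force: [1.0, -0.2, -0.3]
gripper_width: 69.9
gripper_force: 0.0
```

Emit:
jog_arm(
  motion=[
    {"tx": 0,"ty": -40,"tz": 0,"wx": 0,"wy": 0,"wz": 0,"gripper": 70},
    {"tx": 0,"ty": -25,"tz": 0,"wx": 0,"wy": 0,"wz": 0,"gripper": 70},
    {"tx": 0,"ty": -10,"tz": 0,"wx": 0,"wy": 0,"wz": 0,"gripper": 70},
    {"tx": 0,"ty": 0,"tz": 0,"wx": 0,"wy": 0,"wz": 0,"gripper": 70},
    {"tx": 0,"ty": 0,"tz": 0,"wx": 0,"wy": 0,"wz": 0,"gripper": 70},
  ],
)

```text
clock: 13.75
eef_pos: [495.0, -118.7, 184.0]
tool_rot: [-0.0, -0.07, 0.998, 0.0]
wrist_force: [-0.0, -0.5, 0.0]
gripper_width: 70.0
gripper_force: 0.0
```

```bash
python3 -c "
from h import *
print(bot.sense()['eef_pos'])
p,d,c=snap('top');W=cloud(d,c);Z=W[...,2]
m=(abs(W[...,0]-481)<45)&(abs(W[...,1]-338)<45)&(Z>75)&(Z<95);print('clock on tray',cv2.minAreaRect(W[m][:,:2].astype(np.float32)))
p,d,c=snap('wrist');W=cloud(d,c);Z=W[...,2]
for a,b in((155,170),(68,78)):
  m=(Z>a)&(Z<b)&(abs(W[...,0]-495)<45)&(abs(W[...,1]+120)<38)
  print(m.sum(),W[m].min(0),W[m].max(0))"
```

```text
[ 495.01748078 -118.71427929  184.04502635]
clock on tray ((480.56658935546875, 336.9230651855469), (59.9022331237793, 50.35506820678711), 8.696678161621094)
1982 [ 479.12398905 -134.11320228  155.06731821] [ 505.99943065 -108.27101298  165.59600414]
4778 [ 457.06057953 -156.50719593   68.0796967 ] [524.30725162 -85.91678454  77.82809442]
```

Emit:
jog_arm(
  motion=[
    {"tx": 0,"ty": -1.5,"tz": -10,"wx": 0,"wy": 0,"wz": 0,"gripper": 70},
    {"tx": 0,"ty": 0,"tz": -18,"wx": 0,"wy": 0,"wz": 0,"gripper": 70},
    {"tx": 0,"ty": 0,"tz": -20,"wx": 0,"wy": 0,"wz": 0,"gripper": 70},
    {"tx": 0,"ty": 0,"tz": -16,"wx": 0,"wy": 0,"wz": 0,"gripper": 70},
    {"tx": 0,"ty": 0,"tz": -10,"wx": 0,"wy": 0,"wz": 0,"gripper": 70},
    {"tx": 0,"ty": 0,"tz": 0,"wx": 0,"wy": 0,"wz": 0,"gripper": 10},
    {"tx": 0,"ty": 0,"tz": 0,"wx": 0,"wy": 0,"wz": 0,"gripper": 10},
    {"tx": 0,"ty": 0,"tz": 0,"wx": 0,"wy": 0,"wz": 0,"gripper": 10},
    {"tx": 0,"ty": 0,"tz": 0,"wx": 0,"wy": 0,"wz": 0,"gripper": 10},
    {"tx": 0,"ty": 0,"tz": 0,"wx": 0,"wy": 0,"wz": 0,"gripper": 10},
  ],
)

```text
clock: 14.85
eef_pos: [495.2, -121.7, 110.7]
tool_rot: [0.001, -0.07, 0.998, -0.0]
wrist_force: [0.2, 0.4, 0.4]
gripper_width: 34.4
gripper_force: 0.0
```

Emit:
jog_arm(
  motion=[
    {"tx": 0,"ty": 0,"tz": 0,"wx": 0,"wy": 0,"wz": 0,"gripper": 10},
    {"tx": 0,"ty": 0,"tz": 0,"wx": 0,"wy": 0,"wz": 0,"gripper": 10},
    {"tx": 0,"ty": 0,"tz": 0,"wx": 0,"wy": 0,"wz": 0,"gripper": 10},
    {"tx": 0,"ty": 0,"tz": 0,"wx": 0,"wy": 0,"wz": 0,"gripper": 10},
    {"tx": 0,"ty": 0,"tz": 0,"wx": 0,"wy": 0,"wz": 0,"gripper": 10},
  ],
)

```text
clock: 15.35
eef_pos: [495.2, -121.3, 110.4]
tool_rot: [0.0, -0.07, 0.998, 0.0]
wrist_force: [-1.7, 2.5, 6.2]
gripper_width: 26.0
gripper_force: 30.0
```

Emit:
jog_arm(
  motion=[
    {"tx": 0,"ty": 0,"tz": 0,"wx": 0,"wy": 0,"wz": 0,"gripper": 45},
    {"tx": 0,"ty": 0,"tz": 0,"wx": 0,"wy": 0,"wz": 0,"gripper": 45},
    {"tx": 0,"ty": 0,"tz": -5,"wx": 0,"wy": 0,"wz": 0,"gripper": 45},
    {"tx": 0,"ty": 0,"tz": -5,"wx": 0,"wy": 0,"wz": 0,"gripper": 45},
    {"tx": 0,"ty": 0,"tz": 0,"wx": 0,"wy": 0,"wz": 0,"gripper": 45},
    {"tx": 0,"ty": 0,"tz": 0,"wx": 0,"wy": 0,"wz": 0,"gripper": 10},
    {"tx": 0,"ty": 0,"tz": 0,"wx": 0,"wy": 0,"wz": 0,"gripper": 10},
    {"tx": 0,"ty": 0,"tz": 0,"wx": 0,"wy": 0,"wz": 0,"gripper": 10},
    {"tx": 0,"ty": 0,"tz": 0,"wx": 0,"wy": 0,"wz": 0,"gripper": 10},
    {"tx": 0,"ty": 0,"tz": 0,"wx": 0,"wy": 0,"wz": 0,"gripper": 10},
  ],
)

```text
clock: 16.35
eef_pos: [494.9, -121.4, 100.2]
tool_rot: [0.0, -0.07, 0.998, 0.0]
wrist_force: [0.6, 2.1, -0.1]
gripper_width: 26.2
gripper_force: 30.0
```

Emit:
jog_arm(
  motion=[
    {"tx": 0,"ty": 0,"tz": 0,"wx": 0,"wy": 0,"wz": 0,"gripper": 10},
    {"tx": 0,"ty": 0,"tz": 0,"wx": 0,"wy": 0,"wz": 0,"gripper": 10},
  ],
)

```text
clock: 16.55
eef_pos: [494.9, -121.4, 100.2]
tool_rot: [0.0, -0.07, 0.998, 0.0]
wrist_force: [-1.0, 1.5, 0.8]
gripper_width: 26.2
gripper_force: 30.0
```

Emit:
jog_arm(
  motion=[
    {"tx": 0,"ty": 0,"tz": 0,"wx": 0,"wy": 0,"wz": 0,"gripper": 45},
    {"tx": 0,"ty": 0,"tz": 0,"wx": 0,"wy": 0,"wz": 0,"gripper": 45},
    {"tx": 0,"ty": 0,"tz": 12,"wx": 0,"wy": 0,"wz": 0,"gripper": 45},
    {"tx": 0,"ty": 0,"tz": 15,"wx": 0,"wy": 0,"wz": 0,"gripper": 45},
    {"tx": 0,"ty": 0,"tz": 7,"wx": 0,"wy": 0,"wz": 0,"gripper": 45},
    {"tx": 0,"ty": 0,"tz": 0,"wx": 0,"wy": 0,"wz": 0,"gripper": 10},
    {"tx": 0,"ty": 0,"tz": 0,"wx": 0,"wy": 0,"wz": 0,"gripper": 10},
    {"tx": 0,"ty": 0,"tz": 0,"wx": 0,"wy": 0,"wz": 0,"gripper": 10},
    {"tx": 0,"ty": 0,"tz": 0,"wx": 0,"wy": 0,"wz": 0,"gripper": 10},
    {"tx": 0,"ty": 0,"tz": 0,"wx": 0,"wy": 0,"wz": 0,"gripper": 10},
  ],
)

```text
clock: 17.55
eef_pos: [494.8, -121.3, 133.8]
tool_rot: [-0.0, -0.07, 0.998, 0.0]
wrist_force: [-0.9, 2.1, 1.2]
gripper_width: 26.3
gripper_force: 30.0
```

Emit:
jog_arm(
  motion=[
    {"tx": 0,"ty": 0,"tz": 0,"wx": 0,"wy": 0,"wz": 0,"gripper": 10},
    {"tx": 0,"ty": 0,"tz": 0,"wx": 0,"wy": 0,"wz": 0,"gripper": 10},
  ],
)

```text
clock: 17.75
eef_pos: [494.7, -121.4, 133.9]
tool_rot: [-0.0, -0.07, 0.998, 0.0]
wrist_force: [-1.4, 2.6, 0.2]
gripper_width: 26.2
gripper_force: 30.0
```

Emit:
jog_arm(
  motion=[
    {"tx": 0,"ty": 0,"tz": 10,"wx": 0,"wy": 0,"wz": 0,"gripper": 10},
    {"tx": 0,"ty": 0,"tz": 20,"wx": 0,"wy": 0,"wz": 0,"gripper": 10},
    {"tx": -2,"ty": 9,"tz": 15,"wx": 0,"wy": 0,"wz": 0,"gripper": 10},
    {"tx": -5,"ty": 20,"tz": 5,"wx": 0,"wy": 0,"wz": 0,"gripper": 10},
    {"tx": -7,"ty": 31,"tz": 0,"wx": 0,"wy": 0,"wz": 0,"gripper": 10},
    {"tx": -9,"ty": 38,"tz": 0,"wx": 0,"wy": 0,"wz": 0,"gripper": 10},
    {"tx": -9,"ty": 38,"tz": 0,"wx": 0,"wy": 0,"wz": 0,"gripper": 10},
    {"tx": -9,"ty": 38,"tz": 0,"wx": 0,"wy": 0,"wz": 0,"gripper": 10},
    {"tx": -9,"ty": 38,"tz": 0,"wx": 0,"wy": 0,"wz": 0,"gripper": 10},
    {"tx": -9,"ty": 38,"tz": 0,"wx": 0,"wy": 0,"wz": 0,"gripper": 10},
  ],
)

```text
clock: 18.75
eef_pos: [435.3, 129.4, 184.5]
tool_rot: [0.0, -0.07, 0.998, -0.0]
wrist_force: [1.5, 0.9, -4.7]
gripper_width: 26.1
gripper_force: 30.0
```

Emit:
jog_arm(
  motion=[
    {"tx": -9,"ty": 38,"tz": 0,"wx": 0,"wy": 0,"wz": 0,"gripper": 10},
    {"tx": -9,"ty": 38,"tz": 0,"wx": 0,"wy": 0,"wz": 0,"gripper": 10},
    {"tx": -9,"ty": 38,"tz": 0,"wx": 0,"wy": 0,"wz": 0,"gripper": 10},
    {"tx": -9,"ty": 38,"tz": 0,"wx": 0,"wy": 0,"wz": 0,"gripper": 10},
    {"tx": -7,"ty": 31,"tz": 0,"wx": 0,"wy": 0,"wz": 0,"gripper": 10},
    {"tx": -4,"ty": 20,"tz": 0,"wx": 0,"wy": 0,"wz": 0,"gripper": 10},
    {"tx": -2,"ty": 12,"tz": -10,"wx": 0,"wy": 0,"wz": 0,"gripper": 10},
    {"tx": 0,"ty": 0,"tz": -20,"wx": 0,"wy": 0,"wz": 0,"gripper": 10},
    {"tx": 0,"ty": 0,"tz": -20,"wx": 0,"wy": 0,"wz": 0,"gripper": 10},
    {"tx": 0,"ty": 0,"tz": 0,"wx": 0,"wy": 0,"wz": 0,"gripper": 10},
  ],
)

```text
clock: 19.75
eef_pos: [386.1, 341.3, 131.8]
tool_rot: [-0.002, -0.069, 0.998, -0.002]
wrist_force: [0.7, -1.1, -3.3]
gripper_width: 26.1
gripper_force: 30.0
```

Emit:
jog_arm(
  motion=[
    {"tx": 0,"ty": 0,"tz": -15,"wx": 0,"wy": 0,"wz": 0,"gripper": 10},
    {"tx": 0,"ty": 0,"tz": -15,"wx": 0,"wy": 0,"wz": 0,"gripper": 10},
    {"tx": 0,"ty": 0,"tz": -10,"wx": 0,"wy": 0,"wz": 0,"gripper": 10},
    {"tx": 0,"ty": 0,"tz": -6,"wx": 0,"wy": 0,"wz": 0,"gripper": 10},
    {"tx": 0,"ty": 0,"tz": -4,"wx": 0,"wy": 0,"wz": 0,"gripper": 10},
    {"tx": 0,"ty": 0,"tz": -2,"wx": 0,"wy": 0,"wz": 0,"gripper": 10},
    {"tx": 0,"ty": 0,"tz": -1,"wx": 0,"wy": 0,"wz": 0,"gripper": 10},
    {"tx": 0,"ty": 0,"tz": -1,"wx": 0,"wy": 0,"wz": 0,"gripper": 10},
    {"tx": 0,"ty": 0,"tz": 0,"wx": 0,"wy": 0,"wz": 0,"gripper": 10},
    {"tx": 0,"ty": 0,"tz": 0,"wx": 0,"wy": 0,"wz": 0,"gripper": 10},
  ],
)

```text
clock: 20.75
eef_pos: [387.0, 343.5, 80.3]
tool_rot: [0.0, -0.07, 0.998, 0.0]
wrist_force: [0.2, -0.5, -4.8]
gripper_width: 26.1
gripper_force: 30.0
```

Emit:
jog_arm(
  motion=[
    {"tx": 0,"ty": 0,"tz": -1,"wx": 0,"wy": 0,"wz": 0,"gripper": 10},
    {"tx": 0,"ty": 0,"tz": 0,"wx": 0,"wy": 0,"wz": 0,"gripper": 10},
    {"tx": 0,"ty": 0,"tz": 0,"wx": 0,"wy": 0,"wz": 0,"gripper": 75},
    {"tx": 0,"ty": 0,"tz": 0,"wx": 0,"wy": 0,"wz": 0,"gripper": 75},
    {"tx": 0,"ty": 0,"tz": 0,"wx": 0,"wy": 0,"wz": 0,"gripper": 75},
    {"tx": 0,"ty": 0,"tz": 0,"wx": 0,"wy": 0,"wz": 0,"gripper": 75},
    {"tx": 0,"ty": 0,"tz": 10,"wx": 0,"wy": 0,"wz": 0,"gripper": 75},
    {"tx": 0,"ty": 0,"tz": 20,"wx": 0,"wy": 0,"wz": 0,"gripper": 75},
    {"tx": 0,"ty": 0,"tz": 30,"wx": 0,"wy": 0,"wz": 0,"gripper": 75},
    {"tx": 0,"ty": 0,"tz": 20,"wx": 0,"wy": 0,"wz": 0,"gripper": 75},
  ],
)

```text
clock: 21.75
eef_pos: [387.1, 343.5, 161.2]
tool_rot: [0.0, -0.07, 0.998, 0.0]
wrist_force: [-0.9, 0.0, -0.7]
gripper_width: 74.6
gripper_force: 0.0
```

```bash
cat > chk.py <<'E'
from h import *
import sys
print(bot.sense()['eef_pos'])
p,d,c=snap('top',sys.argv[1] if len(sys.argv)>1 else None);W=cloud(d,c);Z=W[...,2]
def r(n,x,y,a,b,s=45):
    m=(abs(W[...,0]-x)<s)&(abs(W[...,1]-y)<s)&(Z>a)&(Z<b)
    if m.sum()>5: q=cv2.minAreaRect(W[m][:,:2].astype(np.float32)); print(n,np.round(q[0],1),np.round(q[1],1),round(q[2],1),'z',np.round(np.median(W[m][:,2]),1))
    else: print(n,'none')
for n,(X,Y),o in(('tray',0,0),0) if 0 else (): pass
r('lampT',386,344,95,115);r('clockT',481,338,75,95);r('topT',576,332,75,100);r('topTbody',576,332,40,62)
r('lamp',495,-120,155,170);r('clock',489,-23,130,144);r('top',481,73,138,155)
r('case',567,-34,88,104,110);r('caseN',512,-328,45,60,110)
E
python3 chk.py
```

```text
[387.14886517 343.50384866 161.23410873]
lampT none
clockT [480.4 337. ] [59.7 51. ] 8.3 z 83.9
topT [575.8 331.4] [10.9 11.4] 47.1 z 91.0
topTbody [576.  331.5] [56.8 58.3] 36.0 z 51.8
lamp none
clock none
top none
case [608.8 -41.2] [138.3 211.3] 3.3 z 95.4
caseN none
```

Emit:
jog_arm(
  motion=[
    {"tx": 8,"ty": -16,"tz": 0,"wx": 0,"wy": 0,"wz": -7.8,"gripper": 75},
    {"tx": 14,"ty": -30,"tz": 0,"wx": 0,"wy": 0,"wz": -7.8,"gripper": 75},
    {"tx": 16,"ty": -34,"tz": 0,"wx": 0,"wy": 0,"wz": -7.8,"gripper": 75},
    {"tx": 16,"ty": -34,"tz": 0,"wx": 0,"wy": 0,"wz": -7.8,"gripper": 75},
    {"tx": 16,"ty": -34,"tz": 0,"wx": 0,"wy": 0,"wz": -7.8,"gripper": 75},
    {"tx": 16,"ty": -34,"tz": 0,"wx": 0,"wy": 0,"wz": -7.8,"gripper": 75},
    {"tx": 16,"ty": -34,"tz": 0,"wx": 0,"wy": 0,"wz": -7.8,"gripper": 75},
    {"tx": 16,"ty": -34,"tz": 0,"wx": 0,"wy": 0,"wz": -7.8,"gripper": 75},
    {"tx": 16,"ty": -34,"tz": 0,"wx": 0,"wy": 0,"wz": -7.8,"gripper": 75},
    {"tx": 16,"ty": -34,"tz": 0,"wx": 0,"wy": 0,"wz": -7.8,"gripper": 75},
  ],
)

```text
clock: 22.8
eef_pos: [537.4, 24.0, 159.6]
tool_rot: [-0.0, 0.576, 0.818, 0.0]
wrist_force: [1.4, 1.1, 0.3]
gripper_width: 75.3
gripper_force: 0.0
```

Emit:
jog_arm(
  motion=[
    {"tx": 16,"ty": -34,"tz": 0,"wx": 0,"wy": 0,"wz": -7.8,"gripper": 75},
    {"tx": 14,"ty": -25.5,"tz": 0,"wx": 0,"wy": 0,"wz": -7.8,"gripper": 75},
    {"tx": 0,"ty": 0,"tz": 0,"wx": 0,"wy": 0,"wz": -0.7,"gripper": 75},
    {"tx": 0,"ty": 0,"tz": 0,"wx": 0,"wy": 0,"wz": 0,"gripper": 75},
    {"tx": 0,"ty": 0,"tz": 0,"wx": 0,"wy": 0,"wz": 0,"gripper": 75},
  ],
)

```text
clock: 23.3
eef_pos: [566.3, -32.9, 159.1]
tool_rot: [-0.001, 0.683, 0.731, 0.0]
wrist_force: [0.1, -0.3, 0.7]
gripper_width: 75.3
gripper_force: 0.0
```

```bash
cat >> chk.py <<'E'
if 'wcase' in sys.argv:
    p,d,c=snap('wrist','w3.png');W=cloud(d,c);Z=W[...,2]
    m=(Z>92)&(Z<104)&(W[...,0]<605)&(W[...,0]>530)
    print(cv2.minAreaRect(W[m][:,:2].astype(np.float32)))
E
python3 chk.py t3.png wcase; python3 -c "print(__import__('rig').bot.sense()['tool_rot'])"
```

```text
[566.34081389 -32.90857333 159.09435174]
lampT [387.6 343.5] [25.8 25.9] 53.3 z 108.4
clockT [480.6 336.8] [60.  50.9] 7.8 z 84.1
topT [575.8 331.3] [10.5 11.3] 20.3 z 91.7
topTbody [575.8 331.5] [57.9 58.1] 44.0 z 51.8
lamp none
clock none
top none
case [ 566.5 -125.4] [ 9.7 44.9] 81.6 z 95.9
caseN none
((565.01953125, -34.2015380859375), (55.05168151855469, 191.39793395996094), 3.6426947116851807)
[-3.97429377e-04  6.82849443e-01  7.30559008e-01  1.23627085e-04]
```

View pics/w3.png

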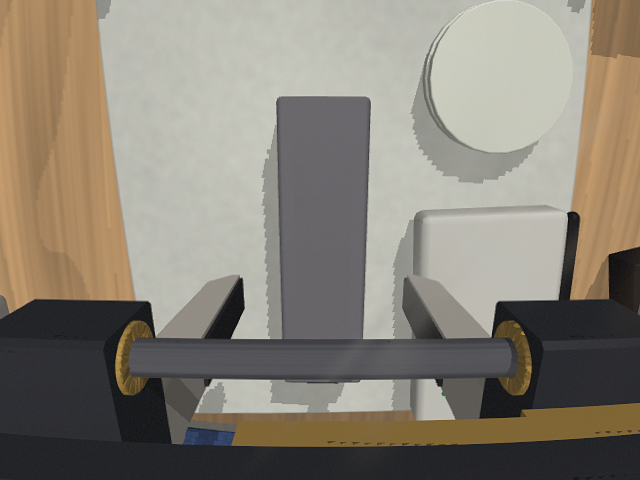

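The wrist view shows the case centred at (320,220), with the fingers clear of the router at (490,250).

Emit:
jog_arm(
  motion=[
    {"tx": 0,"ty": -1,"tz": -15,"wx": 0,"wy": 0,"wz": 0,"gripper": 75},
    {"tx": 0,"ty": 0,"tz": -20,"wx": 0,"wy": 0,"wz": 0,"gripper": 75},
    {"tx": 0,"ty": 0,"tz": -20,"wx": 0,"wy": 0,"wz": 0,"gripper": 75},
    {"tx": 0,"ty": 0,"tz": -18,"wx": 0,"wy": 0,"wz": 0,"gripper": 75},
    {"tx": 0,"ty": 0,"tz": -12,"wx": 0,"wy": 0,"wz": 0,"gripper": 75},
    {"tx": 0,"ty": 0,"tz": -7,"wx": 0,"wy": 0,"wz": 0,"gripper": 75},
    {"tx": 0,"ty": 0,"tz": 0,"wx": 0,"wy": 0,"wz": 0,"gripper": 75},
    {"tx": 0,"ty": 0,"tz": 0,"wx": 0,"wy": 0,"wz": 0,"gripper": 40},
    {"tx": 0,"ty": 0,"tz": 0,"wx": 0,"wy": 0,"wz": 0,"gripper": 40},
    {"tx": 0,"ty": 0,"tz": 0,"wx": 0,"wy": 0,"wz": 0,"gripper": 40},
  ],
)

```text
clock: 24.4
eef_pos: [567.2, -35.1, 67.8]
tool_rot: [0.0, 0.684, 0.73, 0.0]
wrist_force: [-0.2, -0.1, 1.2]
gripper_width: 55.6
gripper_force: 0.5
```

Emit:
jog_arm(
  motion=[
    {"tx": 0,"ty": 0,"tz": 0,"wx": 0,"wy": 0,"wz": 0,"gripper": 40},
    {"tx": 0,"ty": 0,"tz": 0,"wx": 0,"wy": 0,"wz": 0,"gripper": 40},
    {"tx": 0,"ty": 0,"tz": 0,"wx": 0,"wy": 0,"wz": 0,"gripper": 40},
  ],
)

```text
clock: 24.7
eef_pos: [567.2, -35.1, 67.7]
tool_rot: [0.0, 0.684, 0.73, 0.0]
wrist_force: [-0.6, 0.4, 6.8]
gripper_width: 55.1
gripper_force: 30.0
```

Emit:
jog_arm(
  motion=[
    {"tx": 0,"ty": 0,"tz": 12,"wx": 0,"wy": 0,"wz": 0,"gripper": 40},
    {"tx": 0,"ty": 0,"tz": 22,"wx": 0,"wy": 0,"wz": 0,"gripper": 40},
    {"tx": 0,"ty": 0,"tz": 25,"wx": 0,"wy": 0,"wz": 3,"gripper": 40},
    {"tx": -2,"ty": -10,"tz": 12,"wx": 0,"wy": 0,"wz": 6,"gripper": 40},
    {"tx": -4,"ty": -20,"tz": 0,"wx": 0,"wy": 0,"wz": 7,"gripper": 40},
    {"tx": -5,"ty": -26,"tz": 0,"wx": 0,"wy": 0,"wz": 7,"gripper": 40},
    {"tx": -5,"ty": -28,"tz": 0,"wx": 0,"wy": 0,"wz": 7,"gripper": 40},
    {"tx": -5,"ty": -28,"tz": 0,"wx": 0,"wy": 0,"wz": 7,"gripper": 40},
    {"tx": -5,"ty": -28,"tz": 0,"wx": 0,"wy": 0,"wz": 7,"gripper": 40},
    {"tx": -5,"ty": -28,"tz": 0,"wx": 0,"wy": 0,"wz": 7,"gripper": 40},
  ],
)

```text
clock: 25.7
eef_pos: [535.5, -204.4, 138.8]
tool_rot: [0.0, 0.301, 0.954, -0.0]
wrist_force: [0.0, -1.3, -1.1]
gripper_width: 54.8
gripper_force: 30.0
```

Emit:
jog_arm(
  motion=[
    {"tx": -5,"ty": -28,"tz": 0,"wx": 0,"wy": 0,"wz": 7,"gripper": 40},
    {"tx": -5,"ty": -28,"tz": 0,"wx": 0,"wy": 0,"wz": 7,"gripper": 40},
    {"tx": -5,"ty": -28,"tz": 0,"wx": 0,"wy": 0,"wz": 7,"gripper": 40},
    {"tx": -5,"ty": -24,"tz": 0,"wx": 0,"wy": 0,"wz": 6,"gripper": 40},
    {"tx": -3.6,"ty": -16.5,"tz": -5,"wx": 0,"wy": 0,"wz": 4.6,"gripper": 40},
    {"tx": 0,"ty": 0,"tz": -15,"wx": 0,"wy": 0,"wz": 1.6,"gripper": 40},
    {"tx": 0,"ty": 0,"tz": -20,"wx": 0,"wy": 0,"wz": 0,"gripper": 40},
    {"tx": 0,"ty": 0,"tz": -20,"wx": 0,"wy": 0,"wz": 0,"gripper": 40},
    {"tx": 0,"ty": 0,"tz": 0,"wx": 0,"wy": 0,"wz": 0,"gripper": 40},
    {"tx": 0,"ty": 0,"tz": 0,"wx": 0,"wy": 0,"wz": 0,"gripper": 40},
  ],
)

```text
clock: 26.7
eef_pos: [512.3, -326.6, 77.9]
tool_rot: [-0.001, 0.018, 1.0, 0.0]
wrist_force: [-0.3, 0.4, -1.5]
gripper_width: 55.0
gripper_force: 30.0
```

Emit:
jog_arm(
  motion=[
    {"tx": 0,"ty": -1,"tz": -12,"wx": 0,"wy": 0,"wz": 0,"gripper": 40},
    {"tx": 0,"ty": 0,"tz": -16,"wx": 0,"wy": 0,"wz": 0,"gripper": 40},
    {"tx": 0,"ty": 0,"tz": -14,"wx": 0,"wy": 0,"wz": 0,"gripper": 40},
    {"tx": 0,"ty": 0,"tz": -7,"wx": 0,"wy": 0,"wz": 0,"gripper": 40},
    {"tx": 0,"ty": 0,"tz": -4,"wx": 0,"wy": 0,"wz": 0,"gripper": 40},
    {"tx": 0,"ty": 0,"tz": -2,"wx": 0,"wy": 0,"wz": 0,"gripper": 40},
    {"tx": 0,"ty": 0,"tz": 0,"wx": 0,"wy": 0,"wz": 0,"gripper": 40},
    {"tx": 0,"ty": 0,"tz": 0,"wx": 0,"wy": 0,"wz": 0,"gripper": 40},
  ],
)

```text
clock: 27.5
eef_pos: [512.6, -328.8, 23.5]
tool_rot: [0.0, 0.018, 1.0, -0.0]
wrist_force: [0.7, -0.7, -0.7]
gripper_width: 55.0
gripper_force: 30.0
```

Emit:
jog_arm(
  motion=[
    {"tx": 0,"ty": 1,"tz": -1.5,"wx": 0,"wy": 0,"wz": 0,"gripper": 40},
    {"tx": 0,"ty": 0,"tz": 0,"wx": 0,"wy": 0,"wz": 0,"gripper": 40},
    {"tx": 0,"ty": 0,"tz": 0,"wx": 0,"wy": 0,"wz": 0,"gripper": 80},
    {"tx": 0,"ty": 0,"tz": 0,"wx": 0,"wy": 0,"wz": 0,"gripper": 80},
    {"tx": 0,"ty": 0,"tz": 0,"wx": 0,"wy": 0,"wz": 0,"gripper": 80},
    {"tx": 0,"ty": 0,"tz": 0,"wx": 0,"wy": 0,"wz": 0,"gripper": 80},
    {"tx": 0,"ty": 0,"tz": 10,"wx": 0,"wy": 0,"wz": 0,"gripper": 80},
    {"tx": 0,"ty": 0,"tz": 25,"wx": 0,"wy": 0,"wz": 0,"gripper": 80},
    {"tx": 0,"ty": 0,"tz": 35,"wx": 0,"wy": 0,"wz": 0,"gripper": 80},
    {"tx": 0,"ty": 0,"tz": 40,"wx": 0,"wy": 0,"wz": 0,"gripper": 80},
  ],
)

```text
clock: 28.5
eef_pos: [511.8, -327.3, 132.7]
tool_rot: [-0.001, 0.018, 1.0, 0.0]
wrist_force: [0.8, -0.5, -0.2]
gripper_width: 80.0
gripper_force: 0.0
```

Emit:
jog_arm(
  motion=[
    {"tx": 0,"ty": 5,"tz": 40,"wx": 0,"wy": 0,"wz": 2,"gripper": 75},
    {"tx": -3,"ty": 25,"tz": 15,"wx": 0,"wy": 0,"wz": 2,"gripper": 75},
    {"tx": -8,"ty": 40,"tz": 0,"wx": 0,"wy": 0,"wz": 2,"gripper": 75},
    {"tx": -8,"ty": 45,"tz": 0,"wx": 0,"wy": 0,"wz": 2,"gripper": 75},
    {"tx": -8,"ty": 45,"tz": 0,"wx": 0,"wy": 0,"wz": 2,"gripper": 75},
    {"tx": -8,"ty": 45,"tz": 0,"wx": 0,"wy": 0,"wz": 0,"gripper": 75},
    {"tx": -8,"ty": 45,"tz": 0,"wx": 0,"wy": 0,"wz": 0,"gripper": 75},
    {"tx": -8,"ty": 45,"tz": 0,"wx": 0,"wy": 0,"wz": 0,"gripper": 75},
    {"tx": -8,"ty": 45,"tz": 0,"wx": 0,"wy": 0,"wz": 0,"gripper": 75},
    {"tx": -8,"ty": 45,"tz": 0,"wx": 0,"wy": 0,"wz": 0,"gripper": 75},
  ],
)

```text
clock: 29.5
eef_pos: [444.8, 59.0, 187.5]
tool_rot: [0.001, -0.069, 0.998, -0.0]
wrist_force: [1.2, 0.4, -0.7]
gripper_width: 75.1
gripper_force: 0.0
```

```bash
python3 chk.py t4.png; python3 -c "print(__import__('rig').bot.sense()['tool_rot'])"
```

```text
[444.80678301  58.97408421 187.45433826]
lampT [387.8 343.7] [26.2 25.9] 66.3 z 108.6
clockT [480.6 337.2] [60.2 51. ] 8.4 z 83.9
topT [576.5 331.3] [11.3 11.5] 3.9 z 91.7
topTbody [575.3 331.1] [57.6 58.5] 34.8 z 51.7
lamp none
clock none
top none
case [653.7 -73.1] [ 46.9 141.5] 0.2 z 90.3
caseN [ 511.9 -326.6] [ 56.2 190.8] 87.9 z 50.4
[ 7.65703393e-04 -7.27704049e-02  9.97347039e-01  1.66315073e-03]
```

Emit:
jog_arm(
  motion=[
    {"tx": -9,"ty": 45,"tz": 0,"wx": 0,"wy": 0,"wz": 0,"gripper": 75},
    {"tx": -9,"ty": 45,"tz": 0,"wx": 0,"wy": 0,"wz": 0,"gripper": 75},
    {"tx": -9,"ty": 45,"tz": 0,"wx": 0,"wy": 0,"wz": 0,"gripper": 75},
    {"tx": -9,"ty": 45,"tz": 0,"wx": 0,"wy": 0,"wz": 0,"gripper": 75},
    {"tx": -9,"ty": 45,"tz": 0,"wx": 0,"wy": 0,"wz": 0,"gripper": 75},
    {"tx": -8,"ty": 37,"tz": 0,"wx": 0,"wy": 0,"wz": 0,"gripper": 75},
    {"tx": -5,"ty": 24,"tz": -10,"wx": 0,"wy": 0,"wz": 0,"gripper": 75},
    {"tx": 0,"ty": 0,"tz": -20,"wx": 0,"wy": 0,"wz": 0,"gripper": 75},
    {"tx": 0,"ty": 0,"tz": -15,"wx": 0,"wy": 0,"wz": 0,"gripper": 75},
    {"tx": 0,"ty": 0,"tz": 0,"wx": 0,"wy": 0,"wz": 0,"gripper": 75},
  ],
)

```text
clock: 30.55
eef_pos: [386.7, 342.7, 140.6]
tool_rot: [-0.001, -0.069, 0.998, -0.001]
wrist_force: [-0.3, -0.2, 0.6]
gripper_width: 75.1
gripper_force: 0.0
```

Emit:
jog_arm(
  motion=[
    {"tx": 0,"ty": 0,"tz": 0,"wx": 0,"wy": 0,"wz": 0,"gripper": 75},
    {"tx": 0,"ty": 0,"tz": 0,"wx": 0,"wy": 0,"wz": 0,"gripper": 75},
  ],
)

```text
clock: 30.75
eef_pos: [387.8, 343.4, 142.6]
tool_rot: [0.001, -0.069, 0.998, 0.0]
wrist_force: [0.4, 0.2, -0.5]
gripper_width: 75.0
gripper_force: 0.0
```

Aligned; descend to z≈80 and grip.

Emit:
jog_arm(
  motion=[
    {"tx": 0,"ty": 0,"tz": -14,"wx": 0,"wy": 0,"wz": 0,"gripper": 75},
    {"tx": 0,"ty": 0,"tz": -18,"wx": 0,"wy": 0,"wz": 0,"gripper": 75},
    {"tx": 0,"ty": 0,"tz": -18,"wx": 0,"wy": 0,"wz": 0,"gripper": 75},
    {"tx": 0,"ty": 0,"tz": -12,"wx": 0,"wy": 0,"wz": 0,"gripper": 60},
    {"tx": 0,"ty": 0,"tz": 0,"wx": 0,"wy": 0,"wz": 0,"gripper": 50},
    {"tx": 0,"ty": 0,"tz": 0,"wx": 0,"wy": 0,"wz": 0,"gripper": 10},
    {"tx": 0,"ty": 0,"tz": 0,"wx": 0,"wy": 0,"wz": 0,"gripper": 10},
    {"tx": 0,"ty": 0,"tz": 0,"wx": 0,"wy": 0,"wz": 0,"gripper": 10},
    {"tx": 0,"ty": 0,"tz": 0,"wx": 0,"wy": 0,"wz": 0,"gripper": 10},
    {"tx": 0,"ty": 0,"tz": 0,"wx": 0,"wy": 0,"wz": 0,"gripper": 10},
  ],
)

```text
clock: 31.75
eef_pos: [387.5, 343.8, 80.0]
tool_rot: [0.0, -0.069, 0.998, 0.0]
wrist_force: [-0.3, 1.0, 1.5]
gripper_width: 26.3
gripper_force: 30.0
```

Emit:
jog_arm(
  motion=[
    {"tx": 0,"ty": 0,"tz": 0,"wx": 0,"wy": 0,"wz": 0,"gripper": 10},
    {"tx": 0,"ty": 0,"tz": 0,"wx": 0,"wy": 0,"wz": 0,"gripper": 10},
    {"tx": 0,"ty": 0,"tz": 0,"wx": 0,"wy": 0,"wz": 0,"gripper": 10},
  ],
)

```text
clock: 32.05
eef_pos: [387.5, 344.0, 79.9]
tool_rot: [0.0, -0.069, 0.998, 0.0]
wrist_force: [0.1, 3.3, 5.4]
gripper_width: 26.4
gripper_force: 30.0
```

Emit:
jog_arm(
  motion=[
    {"tx": 0,"ty": 0,"tz": 12,"wx": 0,"wy": 0,"wz": 0,"gripper": 10},
    {"tx": 0,"ty": 0,"tz": 25,"wx": 0,"wy": 0,"wz": 0,"gripper": 10},
    {"tx": 0,"ty": 0,"tz": 30,"wx": 0,"wy": 0,"wz": 0,"gripper": 10},
    {"tx": 2,"ty": -9,"tz": 25,"wx": 0,"wy": 0,"wz": 0,"gripper": 10},
    {"tx": 5,"ty": -20,"tz": 13,"wx": 0,"wy": 0,"wz": 0,"gripper": 10},
    {"tx": 7,"ty": -31,"tz": 0,"wx": 0,"wy": 0,"wz": 0,"gripper": 10},
    {"tx": 9,"ty": -38,"tz": 0,"wx": 0,"wy": 0,"wz": 0,"gripper": 10},
    {"tx": 9,"ty": -38,"tz": 0,"wx": 0,"wy": 0,"wz": 0,"gripper": 10},
    {"tx": 9,"ty": -38,"tz": 0,"wx": 0,"wy": 0,"wz": 0,"gripper": 10},
    {"tx": 9,"ty": -38,"tz": 0,"wx": 0,"wy": 0,"wz": 0,"gripper": 10},
  ],
)

```text
clock: 33.05
eef_pos: [436.6, 129.2, 184.8]
tool_rot: [-0.001, -0.069, 0.998, -0.0]
wrist_force: [0.8, 0.7, -4.8]
gripper_width: 26.3
gripper_force: 30.0
```

Emit:
jog_arm(
  motion=[
    {"tx": 9,"ty": -38,"tz": 0,"wx": 0,"wy": 0,"wz": 0,"gripper": 10},
    {"tx": 9,"ty": -38,"tz": 0,"wx": 0,"wy": 0,"wz": 0,"gripper": 10},
    {"tx": 9,"ty": -38,"tz": 0,"wx": 0,"wy": 0,"wz": 0,"gripper": 10},
    {"tx": 9,"ty": -38,"tz": 0,"wx": 0,"wy": 0,"wz": 0,"gripper": 10},
    {"tx": 9,"ty": -38,"tz": 0,"wx": 0,"wy": 0,"wz": 0,"gripper": 10},
    {"tx": 7,"ty": -31,"tz": 0,"wx": 0,"wy": 0,"wz": 0,"gripper": 10},
    {"tx": 4,"ty": -20,"tz": 0,"wx": 0,"wy": 0,"wz": 0,"gripper": 10},
    {"tx": 2,"ty": -12,"tz": -15,"wx": 0,"wy": 0,"wz": 0,"gripper": 10},
    {"tx": 0,"ty": 0,"tz": -15,"wx": 0,"wy": 0,"wz": 0,"gripper": 10},
    {"tx": 0,"ty": 0,"tz": 0,"wx": 0,"wy": 0,"wz": 0,"gripper": 10},
  ],
)

```text
clock: 34.05
eef_pos: [493.3, -122.1, 153.2]
tool_rot: [-0.002, -0.068, 0.998, 0.0]
wrist_force: [-0.9, 0.6, -4.6]
gripper_width: 26.3
gripper_force: 30.0
```

Emit:
jog_arm(
  motion=[
    {"tx": 0,"ty": 0,"tz": 0,"wx": 0,"wy": 0,"wz": 0,"gripper": 10},
    {"tx": 0,"ty": 0,"tz": 0,"wx": 0,"wy": 0,"wz": 0,"gripper": 10},
  ],
)

```text
clock: 34.25
eef_pos: [495.4, -121.3, 155.3]
tool_rot: [0.0, -0.069, 0.998, -0.0]
wrist_force: [0.9, 0.1, -4.3]
gripper_width: 26.0
gripper_force: 30.0
```

Emit:
jog_arm(
  motion=[
    {"tx": 0,"ty": 0.5,"tz": -8,"wx": 0,"wy": 0,"wz": 0,"gripper": 10},
    {"tx": 0,"ty": 0,"tz": -7,"wx": 0,"wy": 0,"wz": 0,"gripper": 10},
    {"tx": 0,"ty": 0,"tz": -3,"wx": 0,"wy": 0,"wz": 0,"gripper": 10},
    {"tx": 0,"ty": 0,"tz": -2,"wx": 0,"wy": 0,"wz": 0,"gripper": 10},
    {"tx": 0,"ty": 0,"tz": -1,"wx": 0,"wy": 0,"wz": 0,"gripper": 10},
    {"tx": 0,"ty": 0,"tz": -0.5,"wx": 0,"wy": 0,"wz": 0,"gripper": 10},
    {"tx": 0,"ty": 0,"tz": 0,"wx": 0,"wy": 0,"wz": 0,"gripper": 10},
  ],
)

```text
clock: 34.95
eef_pos: [495.3, -120.8, 133.9]
tool_rot: [0.0, -0.069, 0.998, 0.0]
wrist_force: [-4.5, 1.2, 7.2]
gripper_width: 26.3
gripper_force: 30.0
```

Contact. Release and go up, then toward the clock on the tray.

Emit:
jog_arm(
  motion=[
    {"tx": 0,"ty": 0,"tz": 0,"wx": 0,"wy": 0,"wz": 0,"gripper": 75},
    {"tx": 0,"ty": 0,"tz": 0,"wx": 0,"wy": 0,"wz": 0,"gripper": 75},
    {"tx": 0,"ty": 0,"tz": 0,"wx": 0,"wy": 0,"wz": 0,"gripper": 75},
    {"tx": 0,"ty": 0,"tz": 0,"wx": 0,"wy": 0,"wz": 0,"gripper": 75},
    {"tx": 0,"ty": 0,"tz": 15,"wx": 0,"wy": 0,"wz": 0,"gripper": 75},
    {"tx": 0,"ty": 0,"tz": 25,"wx": 0,"wy": 0,"wz": 0,"gripper": 75},
    {"tx": 0,"ty": 0,"tz": 15,"wx": 0,"wy": 0,"wz": 0,"gripper": 75},
    {"tx": 0,"ty": 20,"tz": 0,"wx": 0,"wy": 0,"wz": 0,"gripper": 80},
    {"tx": 0,"ty": 40,"tz": 0,"wx": 0,"wy": 0,"wz": 0,"gripper": 80},
    {"tx": -1,"ty": 45,"tz": 0,"wx": 0,"wy": 0,"wz": 0,"gripper": 80},
  ],
)

```text
clock: 35.95
eef_pos: [494.6, -16.1, 188.3]
tool_rot: [0.0, -0.067, 0.998, -0.0]
wrist_force: [0.7, 0.0, -0.3]
gripper_width: 80.0
gripper_force: 0.0
```

Emit:
jog_arm(
  motion=[
    {"tx": -1,"ty": 45,"tz": 0,"wx": 0,"wy": 0,"wz": 0,"gripper": 80},
    {"tx": -1,"ty": 45,"tz": 0,"wx": 0,"wy": 0,"wz": 0,"gripper": 80},
    {"tx": -1,"ty": 45,"tz": 0,"wx": 0,"wy": 0,"wz": 0,"gripper": 80},
    {"tx": -2,"ty": 45,"tz": 0,"wx": 0,"wy": 0,"wz": 0,"gripper": 80},
    {"tx": -2,"ty": 45,"tz": -10,"wx": 0,"wy": 0,"wz": 0,"gripper": 80},
    {"tx": -2,"ty": 45,"tz": -20,"wx": 0,"wy": 0,"wz": 0,"gripper": 80},
    {"tx": -2,"ty": 45,"tz": -20,"wx": 0,"wy": 0,"wz": 0,"gripper": 80},
    {"tx": 0,"ty": 37.8,"tz": -20,"wx": 0,"wy": 0,"wz": 0,"gripper": 80},
    {"tx": 0,"ty": 0,"tz": 0,"wx": 0,"wy": 0,"wz": 0,"gripper": 80},
    {"tx": 0,"ty": 0,"tz": 0,"wx": 0,"wy": 0,"wz": 0,"gripper": 80},
  ],
)

```text
clock: 36.95
eef_pos: [482.7, 337.0, 117.3]
tool_rot: [-0.001, -0.07, 0.998, -0.001]
wrist_force: [-0.5, -1.1, -0.3]
gripper_width: 79.9
gripper_force: 0.0
```

```bash
python3 chk.py t5.png
```

```text
[482.67335003 337.02494871 117.283722  ]
lampT none
clockT [463.1 334.1] [24.9 50.9] 7.9 z 83.5
topT [576. 331.] [11.3 11.6] 33.9 z 92.1
topTbody [579.9 332.1] [51.2 59.2] 4.3 z 52.1
lamp [ 494.6 -120.5] [25.2 26.2] 17.1 z 163.3
clock none
top none
case [580.4 -73.1] [141.7 193.2] 90.0 z 90.3
caseN [ 512.  -326.5] [ 56.8 190.9] 87.7 z 50.3
```

View pics/t5.png

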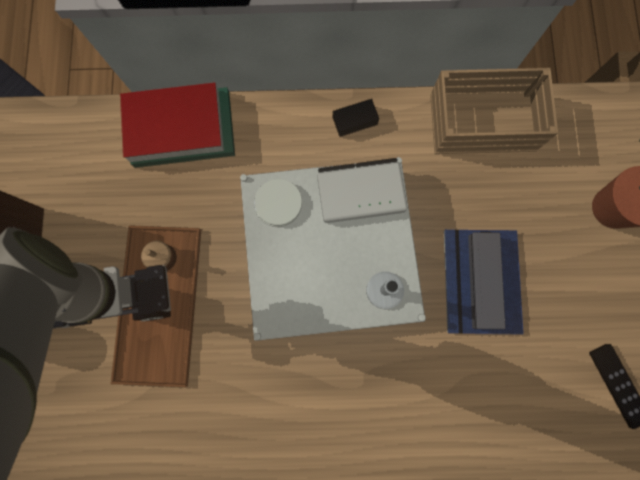

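The lamp is back on the tier at (390,288) and the case is on the notebook at (488,280). Next I'll pick up the clock.

Emit:
jog_arm(
  motion=[
    {"tx": 0,"ty": 0,"tz": -12,"wx": 0,"wy": 0,"wz": 0,"gripper": 80},
    {"tx": 0,"ty": 0,"tz": -18,"wx": 0,"wy": 0,"wz": 0,"gripper": 80},
    {"tx": 0,"ty": 0,"tz": -18,"wx": 0,"wy": 0,"wz": 0,"gripper": 80},
    {"tx": 0,"ty": 0,"tz": -12,"wx": 0,"wy": 0,"wz": 0,"gripper": 80},
    {"tx": 0,"ty": 0,"tz": -8,"wx": 0,"wy": 0,"wz": 0,"gripper": 80},
    {"tx": 0,"ty": 0,"tz": 0,"wx": 0,"wy": 0,"wz": 0,"gripper": 80},
    {"tx": 0,"ty": 0,"tz": 0,"wx": 0,"wy": 0,"wz": 0,"gripper": 30},
    {"tx": 0,"ty": 0,"tz": 0,"wx": 0,"wy": 0,"wz": 0,"gripper": 30},
    {"tx": 0,"ty": 0,"tz": 0,"wx": 0,"wy": 0,"wz": 0,"gripper": 30},
    {"tx": 0,"ty": 0,"tz": 0,"wx": 0,"wy": 0,"wz": 0,"gripper": 30},
  ],
)

```text
clock: 38.0
eef_pos: [483.5, 336.9, 50.6]
tool_rot: [0.0, -0.069, 0.998, 0.0]
wrist_force: [-0.2, -0.2, -1.0]
gripper_width: 52.6
gripper_force: 0.0
```

Emit:
jog_arm(
  motion=[
    {"tx": 0,"ty": 0,"tz": 0,"wx": 0,"wy": 0,"wz": 0,"gripper": 30},
    {"tx": 0,"ty": 0,"tz": 0,"wx": 0,"wy": 0,"wz": 0,"gripper": 30},
    {"tx": 0,"ty": 0,"tz": 0,"wx": 0,"wy": 0,"wz": 0,"gripper": 30},
  ],
)

```text
clock: 38.3
eef_pos: [483.6, 337.0, 50.6]
tool_rot: [0.0, -0.069, 0.998, 0.0]
wrist_force: [-0.6, 0.0, 5.9]
gripper_width: 50.1
gripper_force: 30.0
```

Emit:
jog_arm(
  motion=[
    {"tx": 0,"ty": 0,"tz": 12,"wx": 0,"wy": 0,"wz": 0,"gripper": 30},
    {"tx": 0,"ty": 0,"tz": 25,"wx": 0,"wy": 0,"wz": 0,"gripper": 30},
    {"tx": 0,"ty": 0,"tz": 30,"wx": 0,"wy": 0,"wz": 0,"gripper": 30},
    {"tx": 0,"ty": -10,"tz": 28,"wx": 0,"wy": 0,"wz": 0,"gripper": 30},
    {"tx": 0,"ty": -25,"tz": 10,"wx": 0,"wy": 0,"wz": -0.5,"gripper": 30},
    {"tx": 1,"ty": -38,"tz": 0,"wx": 0,"wy": 0,"wz": -0.5,"gripper": 30},
    {"tx": 1,"ty": -42,"tz": 0,"wx": 0,"wy": 0,"wz": -0.5,"gripper": 30},
    {"tx": 1,"ty": -42,"tz": 0,"wx": 0,"wy": 0,"wz": -0.5,"gripper": 30},
    {"tx": 1,"ty": -42,"tz": 0,"wx": 0,"wy": 0,"wz": -0.5,"gripper": 30},
    {"tx": 1,"ty": -42,"tz": 0,"wx": 0,"wy": 0,"wz": -0.5,"gripper": 30},
  ],
)

```text
clock: 39.3
eef_pos: [487.8, 93.9, 155.6]
tool_rot: [-0.0, -0.043, 0.999, -0.0]
wrist_force: [1.1, -1.1, -2.5]
gripper_width: 49.6
gripper_force: 30.0
```

Emit:
jog_arm(
  motion=[
    {"tx": 1,"ty": -42,"tz": 0,"wx": 0,"wy": 0,"wz": 0,"gripper": 30},
    {"tx": 1,"ty": -36,"tz": 0,"wx": 0,"wy": 0,"wz": 0,"gripper": 30},
    {"tx": 1,"ty": -25,"tz": 0,"wx": 0,"wy": 0,"wz": 0,"gripper": 30},
    {"tx": 0.7,"ty": -12,"tz": 0,"wx": 0,"wy": 0,"wz": 0,"gripper": 30},
    {"tx": 0,"ty": -3.8,"tz": -10,"wx": 0,"wy": 0,"wz": 0,"gripper": 30},
    {"tx": 0,"ty": 0,"tz": -15,"wx": 0,"wy": 0,"wz": 0,"gripper": 30},
    {"tx": 0,"ty": 0,"tz": -12,"wx": 0,"wy": 0,"wz": 0,"gripper": 30},
    {"tx": 0,"ty": 0,"tz": -6,"wx": 0,"wy": 0,"wz": 0,"gripper": 30},
    {"tx": 0,"ty": 0,"tz": 0,"wx": 0,"wy": 0,"wz": 0,"gripper": 30},
    {"tx": 0,"ty": 0,"tz": 0,"wx": 0,"wy": 0,"wz": 0,"gripper": 30},
  ],
)

```text
clock: 40.3
eef_pos: [492.1, -22.3, 112.1]
tool_rot: [-0.0, -0.043, 0.999, 0.0]
wrist_force: [-0.4, 0.7, -1.1]
gripper_width: 50.0
gripper_force: 30.0
```

Emit:
jog_arm(
  motion=[
    {"tx": 0,"ty": 0,"tz": -4,"wx": 0,"wy": 0,"wz": 0,"gripper": 30},
    {"tx": 0,"ty": 0,"tz": -2.5,"wx": 0,"wy": 0,"wz": 0,"gripper": 30},
    {"tx": 0,"ty": 0,"tz": -1.5,"wx": 0,"wy": 0,"wz": 0,"gripper": 30},
    {"tx": 0,"ty": 0,"tz": 0,"wx": 0,"wy": 0,"wz": 0,"gripper": 30},
    {"tx": 0,"ty": 0,"tz": 0,"wx": 0,"wy": 0,"wz": 0,"gripper": 30},
  ],
)

```text
clock: 40.8
eef_pos: [492.1, -23.0, 104.5]
tool_rot: [0.0, -0.043, 0.999, 0.0]
wrist_force: [-1.4, 1.4, 5.8]
gripper_width: 49.9
gripper_force: 30.0
```

Emit:
jog_arm(
  motion=[
    {"tx": 0,"ty": 0,"tz": 0,"wx": 0,"wy": 0,"wz": 0,"gripper": 70},
    {"tx": 0,"ty": 0,"tz": 0,"wx": 0,"wy": 0,"wz": 0,"gripper": 70},
    {"tx": 0,"ty": 0,"tz": 0,"wx": 0,"wy": 0,"wz": 0,"gripper": 70},
    {"tx": 0,"ty": 0,"tz": 0,"wx": 0,"wy": 0,"wz": 0,"gripper": 70},
    {"tx": 0,"ty": 0,"tz": 15,"wx": 0,"wy": 0,"wz": 0,"gripper": 70},
    {"tx": 0,"ty": 0,"tz": 25,"wx": 0,"wy": 0,"wz": 0,"gripper": 60},
    {"tx": 0,"ty": 0,"tz": 20,"wx": 0,"wy": 0,"wz": 0,"gripper": 60},
    {"tx": 5,"ty": 20,"tz": 5,"wx": 0,"wy": 0,"wz": 0,"gripper": 60},
    {"tx": 9,"ty": 38,"tz": 0,"wx": 0,"wy": 0,"wz": 0,"gripper": 60},
    {"tx": 10,"ty": 42,"tz": 0,"wx": 0,"wy": 0,"wz": 0,"gripper": 60},
  ],
)

```text
clock: 41.8
eef_pos: [516.4, 76.8, 169.6]
tool_rot: [0.0, -0.041, 0.999, -0.0]
wrist_force: [1.1, -0.7, 0.6]
gripper_width: 60.0
gripper_force: 0.0
```

Emit:
jog_arm(
  motion=[
    {"tx": 10,"ty": 42,"tz": 0,"wx": 0,"wy": 0,"wz": 0,"gripper": 60},
    {"tx": 10,"ty": 42,"tz": 0,"wx": 0,"wy": 0,"wz": 0,"gripper": 60},
    {"tx": 10,"ty": 42,"tz": 0,"wx": 0,"wy": 0,"wz": 0,"gripper": 60},
    {"tx": 10,"ty": 42,"tz": 0,"wx": 0,"wy": 0,"wz": 0,"gripper": 60},
    {"tx": 10,"ty": 42,"tz": 0,"wx": 0,"wy": 0,"wz": 0,"gripper": 60},
    {"tx": 7,"ty": 30,"tz": -10,"wx": 0,"wy": 0,"wz": 0,"gripper": 60},
    {"tx": 3,"ty": 14,"tz": -20,"wx": 0,"wy": 0,"wz": 0,"gripper": 60},
    {"tx": 0,"ty": 0,"tz": -20,"wx": 0,"wy": 0,"wz": 0,"gripper": 60},
    {"tx": 0,"ty": 0,"tz": 0,"wx": 0,"wy": 0,"wz": 0,"gripper": 60},
    {"tx": 0,"ty": 0,"tz": 0,"wx": 0,"wy": 0,"wz": 0,"gripper": 60},
  ],
)

```text
clock: 42.8
eef_pos: [575.9, 330.4, 119.0]
tool_rot: [-0.0, -0.043, 0.999, -0.0]
wrist_force: [-0.4, -0.2, 0.8]
gripper_width: 59.9
gripper_force: 0.0
```

```bash
python3 chk.py
```

```text
[575.90960435 330.40491243 119.0033727 ]
lampT none
clockT none
topT none
topTbody [559.7 328.6] [26.2 55.8] 15.8 z 51.5
lamp [ 495.  -120.1] [25.3 26.1] 42.4 z 163.0
clock [489.1 -23.2] [59.9 49.9] 5.3 z 138.0
top none
case [567.5 -73.1] [141.7 218.8] 90.0 z 90.3
caseN [ 511.9 -326.6] [ 57.  190.9] 88.2 z 50.3
```

Clock and lamp are spot on. Next is the top: down 57 mm to z≈62.

Emit:
jog_arm(
  motion=[
    {"tx": 0,"ty": 0.5,"tz": -12,"wx": 0,"wy": 0,"wz": 0,"gripper": 60},
    {"tx": 0,"ty": 0,"tz": -18,"wx": 0,"wy": 0,"wz": 0,"gripper": 60},
    {"tx": 0,"ty": 0,"tz": -16,"wx": 0,"wy": 0,"wz": 0,"gripper": 60},
    {"tx": 0,"ty": 0,"tz": -11,"wx": 0,"wy": 0,"wz": 0,"gripper": 60},
    {"tx": 0,"ty": 0,"tz": 0,"wx": 0,"wy": 0,"wz": 0,"gripper": 40},
    {"tx": 0,"ty": 0,"tz": 0,"wx": 0,"wy": 0,"wz": 0,"gripper": 5},
    {"tx": 0,"ty": 0,"tz": 0,"wx": 0,"wy": 0,"wz": 0,"gripper": 5},
    {"tx": 0,"ty": 0,"tz": 0,"wx": 0,"wy": 0,"wz": 0,"gripper": 5},
    {"tx": 0,"ty": 0,"tz": 0,"wx": 0,"wy": 0,"wz": 0,"gripper": 5},
    {"tx": 0,"ty": 0,"tz": 0,"wx": 0,"wy": 0,"wz": 0,"gripper": 5},
  ],
)

```text
clock: 43.85
eef_pos: [576.2, 331.5, 62.5]
tool_rot: [0.0, -0.043, 0.999, 0.0]
wrist_force: [-0.3, 0.0, 0.1]
gripper_width: 16.5
gripper_force: 0.0
```

Emit:
jog_arm(
  motion=[
    {"tx": 0,"ty": 0,"tz": 0,"wx": 0,"wy": 0,"wz": 0,"gripper": 5},
    {"tx": 0,"ty": 0,"tz": 0,"wx": 0,"wy": 0,"wz": 0,"gripper": 5},
    {"tx": 0,"ty": 0,"tz": 0,"wx": 0,"wy": 0,"wz": 0,"gripper": 5},
    {"tx": 0,"ty": 0,"tz": 0,"wx": 0,"wy": 0,"wz": 0,"gripper": 5},
    {"tx": 0,"ty": 0,"tz": 0,"wx": 0,"wy": 0,"wz": 0,"gripper": 5},
  ],
)

```text
clock: 44.35
eef_pos: [576.1, 331.5, 62.2]
tool_rot: [0.0, -0.043, 0.999, 0.0]
wrist_force: [-0.9, -1.0, 1.6]
gripper_width: 11.4
gripper_force: 30.0
```

Emit:
jog_arm(
  motion=[
    {"tx": 0,"ty": 0,"tz": 12,"wx": 0,"wy": 0,"wz": 0,"gripper": 5},
    {"tx": 0,"ty": 0,"tz": 25,"wx": 0,"wy": 0,"wz": 0,"gripper": 5},
    {"tx": 0,"ty": 0,"tz": 30,"wx": 0,"wy": 0,"wz": 0,"gripper": 5},
    {"tx": -4,"ty": -11,"tz": 25,"wx": 0,"wy": 0,"wz": 0,"gripper": 5},
    {"tx": -10,"ty": -27,"tz": 8,"wx": 0,"wy": 0,"wz": 0,"gripper": 5},
    {"tx": -14,"ty": -38,"tz": 0,"wx": 0,"wy": 0,"wz": 0,"gripper": 5},
    {"tx": -14,"ty": -38,"tz": 0,"wx": 0,"wy": 0,"wz": 0,"gripper": 5},
    {"tx": -14,"ty": -38,"tz": 0,"wx": 0,"wy": 0,"wz": 0,"gripper": 5},
    {"tx": -14,"ty": -38,"tz": 0,"wx": 0,"wy": 0,"wz": 0,"gripper": 5},
    {"tx": -13,"ty": -35,"tz": 0,"wx": 0,"wy": 0,"wz": 0,"gripper": 5},
  ],
)

```text
clock: 45.35
eef_pos: [492.1, 104.5, 162.8]
tool_rot: [0.0, -0.043, 0.999, -0.0]
wrist_force: [0.7, -0.5, -2.0]
gripper_width: 11.3
gripper_force: 30.0
```

Emit:
jog_arm(
  motion=[
    {"tx": -8,"ty": -23,"tz": 0,"wx": 0,"wy": 0,"wz": 0,"gripper": 5},
    {"tx": -4,"ty": -10.5,"tz": -5,"wx": 0,"wy": 0,"wz": 0,"gripper": 5},
    {"tx": 0,"ty": 0,"tz": -15,"wx": 0,"wy": 0,"wz": 0,"gripper": 5},
    {"tx": 0,"ty": 0,"tz": -12,"wx": 0,"wy": 0,"wz": 0,"gripper": 5},
    {"tx": 0,"ty": 0,"tz": -6,"wx": 0,"wy": 0,"wz": 0,"gripper": 5},
    {"tx": 0,"ty": 0,"tz": -3,"wx": 0,"wy": 0,"wz": 0,"gripper": 5},
    {"tx": 0,"ty": 0,"tz": 0,"wx": 0,"wy": 0,"wz": 0,"gripper": 5},
    {"tx": 0,"ty": 0,"tz": 0,"wx": 0,"wy": 0,"wz": 0,"gripper": 5},
  ],
)

```text
clock: 46.15
eef_pos: [481.3, 73.3, 121.4]
tool_rot: [0.0, -0.043, 0.999, 0.0]
wrist_force: [0.6, -0.3, -1.3]
gripper_width: 11.2
gripper_force: 30.0
```

Emit:
jog_arm(
  motion=[
    {"tx": 0,"ty": 0,"tz": -3,"wx": 0,"wy": 0,"wz": 0,"gripper": 5},
    {"tx": 0,"ty": 0,"tz": -1.5,"wx": 0,"wy": 0,"wz": 0,"gripper": 5},
    {"tx": 0,"ty": 0,"tz": -1,"wx": 0,"wy": 0,"wz": 0,"gripper": 5},
    {"tx": 0,"ty": 0,"tz": 0,"wx": 0,"wy": 0,"wz": 0,"gripper": 5},
    {"tx": 0,"ty": 0,"tz": 0,"wx": 0,"wy": 0,"wz": 0,"gripper": 5},
  ],
)

```text
clock: 46.65
eef_pos: [481.1, 73.0, 116.1]
tool_rot: [0.0, -0.043, 0.999, 0.0]
wrist_force: [-2.0, 0.2, 4.8]
gripper_width: 11.5
gripper_force: 30.0
```

Contact. Release, rise, back off toward the robot's left.

Emit:
jog_arm(
  motion=[
    {"tx": 0,"ty": 0,"tz": 0,"wx": 0,"wy": 0,"wz": 0,"gripper": 55},
    {"tx": 0,"ty": 0,"tz": 0,"wx": 0,"wy": 0,"wz": 0,"gripper": 55},
    {"tx": 0,"ty": 0,"tz": 0,"wx": 0,"wy": 0,"wz": 0,"gripper": 55},
    {"tx": 0,"ty": 0,"tz": 0,"wx": 0,"wy": 0,"wz": 0,"gripper": 55},
    {"tx": 0,"ty": 0,"tz": 10,"wx": 0,"wy": 0,"wz": 0,"gripper": 55},
    {"tx": 0,"ty": 0,"tz": 20,"wx": 0,"wy": 0,"wz": 0,"gripper": 55},
    {"tx": 0,"ty": 0,"tz": 30,"wx": 0,"wy": 0,"wz": 0,"gripper": 55},
    {"tx": 0,"ty": 0,"tz": 30,"wx": 0,"wy": 0,"wz": 0,"gripper": 55},
    {"tx": 0,"ty": 25,"tz": 10,"wx": 0,"wy": 0,"wz": 0,"gripper": 55},
    {"tx": 0,"ty": 40,"tz": 0,"wx": 0,"wy": 0,"wz": 0,"gripper": 55},
  ],
)

```text
clock: 47.65
eef_pos: [482.1, 136.5, 218.3]
tool_rot: [0.002, -0.04, 0.999, -0.0]
wrist_force: [0.6, 0.5, -0.6]
gripper_width: 54.9
gripper_force: 0.0
```

Emit:
jog_arm(
  motion=[
    {"tx": 0,"ty": 45,"tz": 0,"wx": 0,"wy": 0,"wz": 0,"gripper": 55},
    {"tx": 0,"ty": 45,"tz": 0,"wx": 0,"wy": 0,"wz": 0,"gripper": 55},
    {"tx": 0,"ty": 45,"tz": 0,"wx": 0,"wy": 0,"wz": 0,"gripper": 55},
    {"tx": 0,"ty": 30,"tz": 0,"wx": 0,"wy": 0,"wz": 0,"gripper": 55},
    {"tx": 0,"ty": 0,"tz": 0,"wx": 0,"wy": 0,"wz": 0,"gripper": 55},
    {"tx": 0,"ty": 0,"tz": 0,"wx": 0,"wy": 0,"wz": 0,"gripper": 55},
    {"tx": 0,"ty": 0,"tz": 0,"wx": 0,"wy": 0,"wz": 0,"gripper": 55},
  ],
)

```text
clock: 48.35
eef_pos: [481.2, 301.3, 215.9]
tool_rot: [-0.0, -0.042, 0.999, -0.0]
wrist_force: [0.3, -0.1, -0.0]
gripper_width: 55.0
gripper_force: 0.0
```

```bash
python3 chk.py t6.png
```

```text
[481.15238984 301.32742929 215.86442476]
lampT none
clockT none
topT none
topTbody none
lamp [ 494.7 -120.3] [25.6 25.4] 19.8 z 163.1
clock [489.1 -23.2] [59.9 49.8] 5.2 z 137.9
top [481.2  73.1] [11.1  9.8] 44.8 z 146.2
case [567.5 -33.9] [219.1 219.2] 89.9 z 90.4
caseN [ 512.1 -326.5] [ 57.1 190.9] 87.6 z 50.4
```

View pics/t6.png

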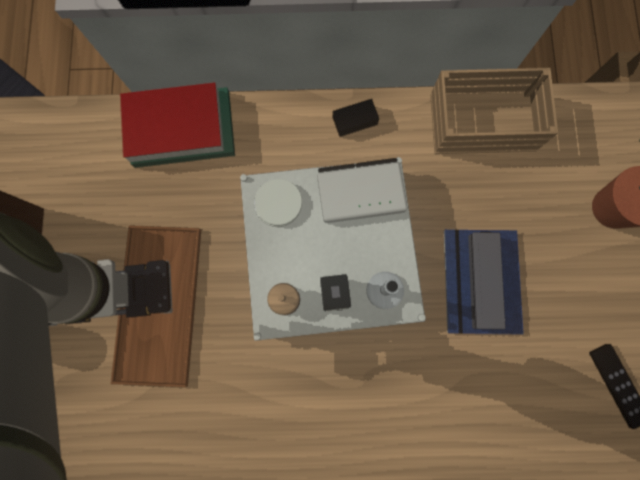

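Everything is in place: the top is at (283,298), the clock at (335,292), the lamp at (388,290) and the case on the notebook at (488,280). Handing in.

```bash
python3 -c "
from rig import bot
print(bot.close_job())"
```

```text
the job is handed in; nothing more can be done
None
```

The job is handed in, and the interface returned no verdict: by the final camera check, the pencil case lies lengthwise on the middle of the notebook and the lamp base, clock and spinning top stand within about 1 mm of their starting spots, with the clock square to the tier.

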